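# Draw the brass bar out of the bench lathe and set it in the V-rest

### The arm

A 6-joint arm with a two-finger parallel gripper is mounted at the origin on a cart in front of the work surface, level with it; the furniture and walls round the work are solid. World frame = base frame: x ahead of the robot, y to its left, z up, the work surface at z = 0. Lengths are in m, angles in rad, forces in N, time in s.
With the tool pointing down it reaches from about 0.4 to 0.825 m from the base axis. Payload 7 kg.
Tool frame: the origin (TCP) lies midway between the tips of the shut fingers; the grasp point (between the pads) lies 19 mm behind it (bot.grasp_offset is the distance from the TCP to the grasp point, in m); x points along the fingers, z is the direction in which the jaws open and shut, and the axes are right-handed (so a half turn about x gives the same grasp; the last joint's range is limited). The gripper opens to 88 mm and grips with 3 to 60 N. Pads are 19 mm wide; open, the fingers measure 130 mm over their backs; the gripper's body (78 mm by 193 mm) begins 47 mm behind the grasp point.
Start: joints at [1.511, 0.359, 0.012, 0, -1.224, -0.288], TCP at [0.23, 0.635, 0.227] pointing down, gripper open.
Joint ranges: [-3.07, 3.07], [-1.43, 2.12], [-1.02, 1.25], [-3.03, 1.67], [-3.05, -0], [-3.03, 3.03]. Speed limits (rad/s): [2.39, 2.39, 3.01, 3.14, 3.14, 3.14].

### API

Orientations are given as [roll, pitch, yaw] about the fixed x, y, z axes, in that order (R = Rz(yaw) Ry(pitch) Rx(roll)).
In Python, from rig import bot gives the robot as it stands.
- The arm moves only by the tool apply_moves, never from a script. Its argument "rows" is a list of rows, each a list of 3 entries, a list of its own where there are three numbers: the shift along the tool's x, y, z in m, then the turn, a rotation vector about the tool's x, y, z in degrees, then the opening, from 0 (shut) to 1 (fully open). A call has 1 to 8 rows; each row shifts and turns the commanded pose from where the row before left it, along the tool's axes as they then stand; what a row does not reach is not made up. A row lasts 1/12 s, in which the tool goes at most 41.7 mm and 7.16 degrees, less where a joint would pass 70% of its speed; a pose out of reach is approached as far as the arm can. A call with a gripper value outside its range is refused whole. The fingers move at their own pace and stop on an object; "squeeze" is the grip in N (left out, the last holds). Time passes only in rows, so rows that do not move let the fingers close. It gives the time, the measured TCP pose, the force and the opening at its end, in the units of the state.
- bot.read_state(): the state, without advancing time (a new reading comes with each control period).
- bot.camera(name): name is "scene" or "top" or "wrist"; returns a dict with "img" (480x640x3 uint8, red, green, blue), "range_z" (480x640 float32, m along the optical axis (not along the pixel's ray), 0 where there is no reading), "K" (3x3 intrinsics, pixels), "k1" (the pictures are not rectified: a ray, as slopes to the right and down, at radius r is drawn at 1 + k1 r^2 times it, then the intrinsics apply), "origin" and "orientation" of the camera in the world. Camera axes: x right, y down, z forward; pixel columns grow to the right and rows downward; lengths in m; the calibration is good to about 2 mm. A picture is of the moment at which its call begins.
- bot.job_done(): hands the job in, once; it reports no verdict.
The state is a dict: "time_s": time; "qpos": joint angles; "joint_vel": joint speeds; "joint_efforts": joint torques, N m; "eef_pos": TCP position; "ee_rot": TCP orientation; "force": force on the tool from outside, world axes, zero at the start; "torque": the same for the moment, N m; "grip_width": opening from 0.0 (shut) to 1.0 (fully open).
Only numpy, scipy, OpenCV 4.12 (cv2) and the standard library are available. Lean on these libraries where they do the work, as an engineer would, in place of code of your own. Each camera call takes 0.05 s, during which the arm holds its last target.

### The job

Unload the brass bar from the little bench lathe: it runs through the hollow headstock spindle and the ring of the steady rest, so draw it out hand over hand, away from the headstock, until it is clear of both, keeping it about level and never letting it drop. Then lay it in both V-blocks of the dark steel rest with its end touching the round stop, ready for measuring, and let go. Leave the other things on the bench where they are.

Things in the scene. Friction and masses are not known exactly. Their poses are not given: they have to be found in the camera images.
- bar: Plain brass bar, 12 mm diameter, 260 mm long, 0.15 to 0.27 kg, ends alike. Origin at its centre, y axis along it (it may roll). At the start level in spindle and steady, its forward end (-y) only 2 to 8 mm out of the steady, about 125 mm of it inside the spindle. Nothing clamps it: it slides with light friction, and stays level when let go while 5 mm or more is still in the spindle and it lies in the steady.
- spindle_mouth (a point): Open front end of the headstock spindle (tube, 23 mm outside), on the bar's axis, 80 mm above the bench. z up; the bar is drawn out along -y; the headstock lies along +y and its spindle is closed at the back. Headstock: up to 47 mm wide, at most 25 mm above the bar's axis. Lathe bed: 40 mm below the axis.
- steady_eye (a point): Centre of the closed steady ring, 125 mm in front (-y) of spindle_mouth on the same axis, same axes. Ring 58 mm outside diameter, 11 mm thick; jaw screws reach 38 mm from the axis, one straight up. Jaws leave the bar 1.5 mm play. The hand cannot pass the ring: about 119 mm of bar is bare between spindle and ring. The bar is clear of the ring when its centre is 265 mm in front of spindle_mouth.
- lathe: Bench lathe without motor: grey headstock with a stepped pulley, steel bed, grey steady ring, on a dark wooden board 120 x 345 x 14 mm. Fixed to the bench. Origin on the bench, straight below spindle_mouth; same axes.
- rest_mid (a point): Where the bar's centre belongs: on the axis of the V-grooves, half-way between the two V-blocks, 60 mm above the surface. y along the grooves, -y towards the stop, z up. V-blocks: steel, 40 mm wide, 20 mm thick along the bar, centred at y = -85 and +85 mm. Grooves of 90 degrees, 23 mm wide at the top, which is 3 mm above the axis of a bar lying in them.
- stop_face (a point): Centre of the face of the round steel stop, 12 mm diameter, at y = -130 mm of rest_mid on the V axis; it faces +y (same axes). It sits on a grey post 34 mm wide, 76 mm high.
- v_rest: The rest: dark steel plate 56 x 276 x 14 mm, fixed to the surface, that carries the two V-blocks and the stop. Origin on the surface straight below rest_mid; same axes.
- caliper: steel vernier caliper lying flat, 220 x 68 x 8 mm; origin under its middle; leave it alone
- loupe: black eye loupe standing on its wide end, 34 mm across, 30 mm high; origin under its middle; leave it alone
- tweezers: fine steel tweezers lying flat, 90 mm long, 8 mm high; origin under its middle; leave it alone
- dial: round brass holder with a white dial, lying flat, 41 mm across, 6 mm high; origin under its middle; leave it alone

How it is judged:
By the outcome, as a careful person would: the job done as asked, in the order asked, and still so for the second after the job is handed in, with the robot touching nothing.
It also fails if it takes over 48 s, if anything falls off the work surface, if the arm or the gripper's body presses on something with over 40 N, if the wrist force passes 120 N, or if a joint passes its speed limit or range.

## Working session

There is one attempt and no reset: what is moved stays moved. The work goes in short steps, Python scripts to look and compute and a tool call to move; the robot and the scene stay as the last step left them, time stands still between calls to the robot, and variables do not carry over. Pictures are saved under pics/ and viewed, and the job is handed in when it is done.

Besides the shell and the picture viewer there is one more tool, called by a JSON object that holds its "method" and its "body", one argument or row to a line. apply_moves: Moves the arm, as the interface text tells. Its arguments: {"type":"object","properties":{"rows":{"type":"array","items":{"type":"array"}},"squeeze":{"type":"number"}},"required":["rows"]}

```bash
ls; mkdir -p pics
cat > h.py <<'E'
from rig import bot
import numpy as np, cv2
from scipy.spatial.transform import Rotation as R
def rot(o):
    o=np.array(o,float)
    if o.shape==(3,3): return o
    if o.shape==(3,): return R.from_euler('xyz',o).as_matrix()
    return R.from_quat(o).as_matrix()
def snap(n,f):
    c=bot.camera(n); cv2.imwrite('pics/'+f+'.png',c['img'][:,:,::-1]); np.savez('pics/'+f+'.npz',**c); return c
def load(f):
    return dict(np.load('pics/'+f+'.npz',allow_pickle=True))
def rays(c,uv):
    K=c['K']; uv=np.atleast_2d(np.array(uv,float)); 
    d=(uv-[K[0,2],K[1,2]])/[K[0,0],K[1,1]]
    s=d.copy()
    for _ in range(20): s=d/(1+c['k1']*(s**2).sum(1,keepdims=True))
    return np.c_[s,np.ones(len(s))]
def onplane(c,uv,z):
    r=rays(c,uv)@rot(c['orientation']).T; o=np.array(c['origin'],float)
    return o+r*((z-o[2])/r[:,2])[:,None]
def bydepth(c,uv):
    uv=np.atleast_2d(np.array(uv)); z=c['range_z'][uv[:,1].astype(int),uv[:,0].astype(int)]
    return np.array(c['origin'])+(rays(c,uv)*z[:,None])@rot(c['orientation']).T
def cloud(c):
    v,u=np.mgrid[0:480,0:640]; return bydepth(c,np.c_[u.ravel(),v.ravel()]).reshape(480,640,3)
E
python3 - <<'E'
from h import *
for n in ['scene','top','wrist']:
    c=snap(n,n+'0'); print(n,c['K'],c['k1'],c['origin'],c['orientation'])
print(bot.read_state(), bot.grasp_offset)
E
```

```text
pics
scene [[500.20983604   0.         323.50202401]
 [  0.         500.20983604 251.98757051]
 [  0.           0.           1.        ]] -0.09817994890198926 [-0.13729338 -0.98874924  0.72604075] [-2.0682744   0.01903734 -0.63795876]
top [[485.56853232   0.         312.55136539]
 [  0.         485.56853232 237.30560082]
 [  0.           0.           1.        ]] -0.007782211472466048 [ 0.37145167 -0.04492281  1.33997107] [-3.01680782 -0.01682873 -1.59958483]
wrist [[386.02986387   0.         314.12155817]
 [  0.         386.02986387 236.1175432 ]
 [  0.           0.           1.        ]] -0.007371118442915583 [0.30245926 0.60782721 0.38358438] [ 2.85407344e+00 -1.98812215e-03 -1.91736106e+00]
{'time_s': 0.15, 'qpos': array([ 1.51109197e+00,  3.59225034e-01,  1.12959963e-02, -1.94728121e-04,
       -1.22412484e+00, -2.88121616e-01]), 'joint_vel': array([ 0.0011481 , -0.00124058,  0.00267009,  0.00143097, -0.00160947,
        0.00141437]), 'joint_efforts': array([-1.32559493e-03, -5.83276999e+01,  2.93292975e+01,  7.00128391e+00,
        8.74028978e-03, -1.18376634e-04]), 'eef_pos': array([0.22998448, 0.63423226, 0.2258586 ]), 'ee_rot': array([ 0.14356877,  1.56952552, -1.77511981]), 'force': array([-0.31698249, -0.50069139,  0.30106057]), 'torque': array([0.02614817, 0.03054677, 0.02095397]), 'grip_width': 0.9989339846697328} 0.0188
```

View pics/scene0.png

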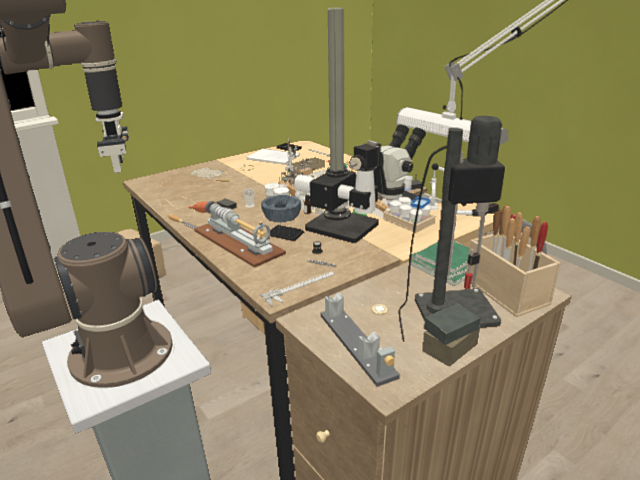

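View pics/top0.png

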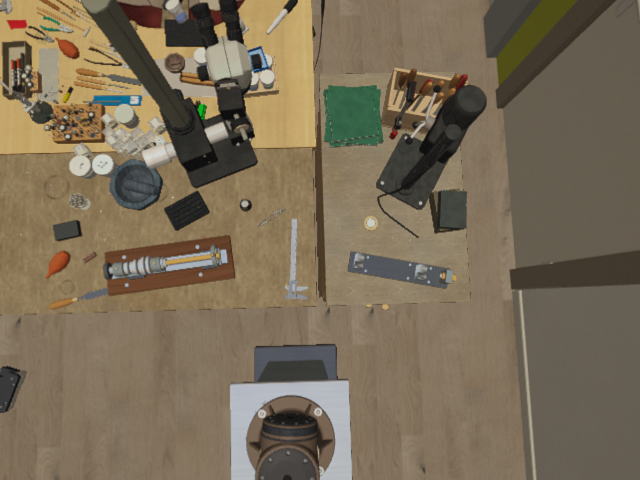

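View pics/wrist0.png

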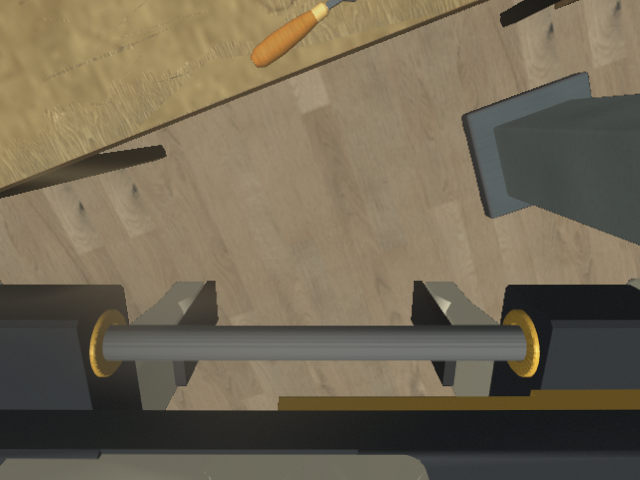

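Run:
```python
from h import *
c=load('top0'); im=c['img'][:,:,::-1]
a=cv2.resize(im[225:305,95:245],None,fx=5,fy=5,interpolation=cv2.INTER_CUBIC)
b=cv2.resize(im[240:300,335:470],None,fx=5,fy=5,interpolation=cv2.INTER_CUBIC)
cv2.imwrite('pics/zl.png',a); cv2.imwrite('pics/zr.png',b)
c=load('scene0'); im=c['img'][:,:,::-1]
cv2.imwrite('pics/zs.png',cv2.resize(im[190:390,160:420],None,fx=3,fy=3,interpolation=cv2.INTER_CUBIC))
```

```text
(no output)
```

View pics/zl.png

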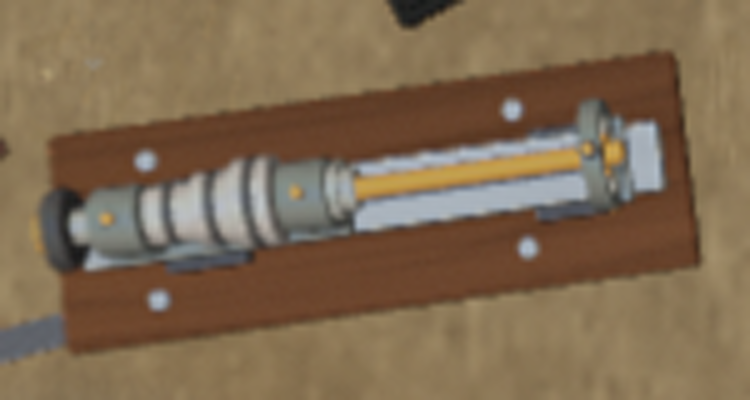

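View pics/zr.png

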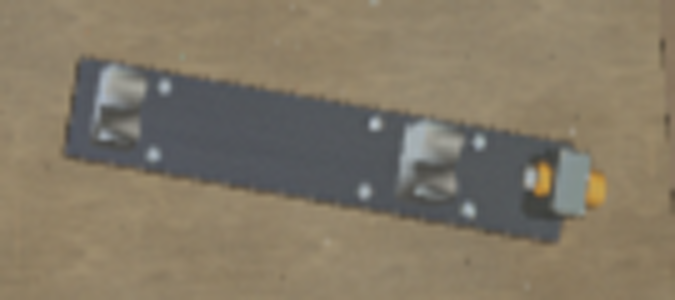

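View pics/zs.png

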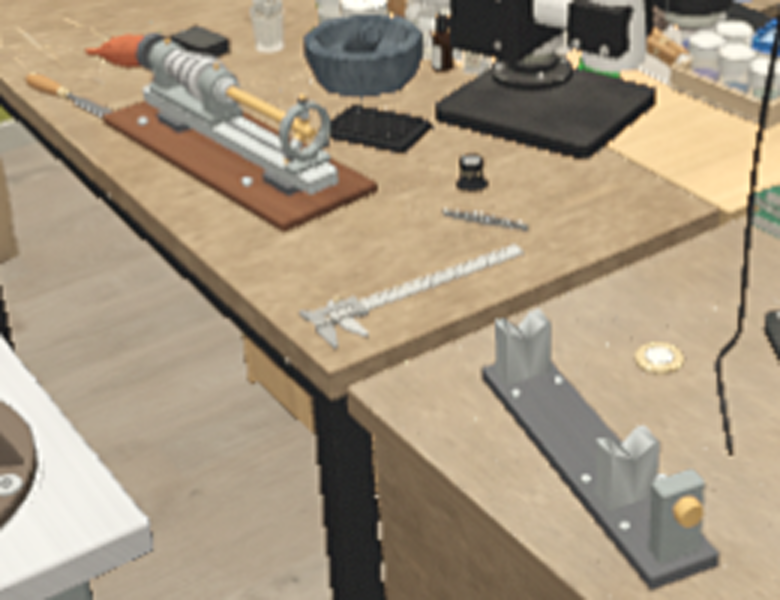

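Run:
```python
from h import *
c=load('top0'); P=cloud(c); im=c['img']
np.set_printoptions(precision=4,suppress=True)
for n,(u,v) in dict(bench1=(200,300),bench1b=(270,270),bench2=(340,290),bench2b=(400,230),cal=(294,250)).items():
    print(n, np.median(P[v-1:v+2,u-1:u+2].reshape(-1,3),0))
# board mask by colour/height
hsv=cv2.cvtColor(im,cv2.COLOR_RGB2HSV)
m=((P[...,2]>0.008)&(P[...,2]<0.10)).astype(np.uint8)
roi=np.zeros_like(m); roi[225:305,95:245]=1
q=P[(m*roi)>0]; print(q.shape,q.min(0),q.max(0))
# bar brass
br=((hsv[...,0]>12)&(hsv[...,0]<24)&(hsv[...,1]>130)&(hsv[...,2]>150)).astype(np.uint8)
br[:, :160]=0; br[:235]=0; br[290:]=0
for lo,hi in ((160,245),(420,470)):
    v,u=np.nonzero(br[:,lo:hi]); u=u+lo; print(len(u),u.min(),u.max(),v.min(),v.max())
    if lo==160:
        s=(u>168)&(u<210)&(v<275); u,v=u[s],v[s]
        pts=onplane(c,np.c_[u,v],0.080); pd=P[v,u]
        f=np.polyfit(pts[:,1],pts[:,0],1); print('bar slope',f, np.degrees(np.arctan(f[0])), 'depth z',np.median(pd[:,2]), 'mean',pts.mean(0),pd.mean(0), pts[:,1].min(),pts[:,1].max())
# board corners from red-brown mask
bm=((hsv[...,0]<12)&(hsv[...,1]>100)&(hsv[...,2]<160)).astype(np.uint8)*roi
bm=cv2.morphologyEx(bm,cv2.MORPH_OPEN,np.ones((3,3)))
cn=max(cv2.findContours(bm,cv2.RETR_EXTERNAL,cv2.CHAIN_APPROX_NONE)[0],key=cv2.contourArea)
r=cv2.minAreaRect(cn); print(r); b=onplane(c,cv2.boxPoints(r),0.014); print(b, np.linalg.norm(np.diff(b,axis=0),axis=1), b.mean(0))
# rest plate
m2=(hsv[...,2]<105).astype(np.uint8); m2[:245]=0;m2[295:]=0;m2[:,:340]=0;m2[:,455:]=0
m2=cv2.morphologyEx(m2,cv2.MORPH_CLOSE,np.ones((13,13)))
cn=max(cv2.findContours(m2,cv2.RETR_EXTERNAL,cv2.CHAIN_APPROX_NONE)[0],key=cv2.contourArea)
r=cv2.minAreaRect(cn); print(r); b=onplane(c,cv2.boxPoints(r),0.014); print(b, np.linalg.norm(np.diff(b,axis=0),axis=1), b.mean(0))
for (u,v) in [(380,265),(375,262)]: print(P[v,u])
```

```text
bench1 [ 0.3747  0.24   -0.0013]
bench1b [ 0.4512  0.0476 -0.    ]
bench2 [ 0.391  -0.1437 -0.0027]
bench2b [ 0.5535 -0.3182 -0.0041]
cal [ 0.5045 -0.0199  0.0028]
(5379, 3) [0.3655 0.1444 0.008 ] [0.5822 0.5214 0.0999]
175 166 219 252 264
bar slope [-0.1161  0.5096] -6.624378709554939 depth z 0.08416155394611691 mean [0.4806 0.25   0.08  ] [0.4802 0.249  0.0843] 0.19934584321548227 0.30261752990082813
31 442 455 273 280
((220.5, 271.0), (2.0, 3.0), 90.0)
[[0.4542 0.1851 0.014 ]
 [0.454  0.177  0.014 ]
 [0.4486 0.177  0.014 ]
 [0.4488 0.1851 0.014 ]] [0.0081 0.0054 0.0081] [0.4514 0.1811 0.014 ]
((398.68792724609375, 269.7684631347656), (101.72235107421875, 20.62252426147461), 10.007980346679688)
[[ 0.4416 -0.1629  0.014 ]
 [ 0.497  -0.1749  0.014 ]
 [ 0.4408 -0.4484  0.014 ]
 [ 0.3857 -0.435   0.014 ]] [0.0567 0.2792 0.0567] [ 0.4413 -0.3053  0.014 ]
[ 0.4559 -0.2549  0.0118]
[ 0.4644 -0.2415  0.0123]
```

Run:
```python
from h import *
np.set_printoptions(precision=4,suppress=True)
s=bot.read_state(); M=rot(s['ee_rot']); print(M)
c=load('top0'); P=cloud(c)
H=P[...,2]
# clearance at lathe path & rest path
def corridor(o,th,ylo,yhi,w=0.12):
    ey=np.array([-np.sin(th),np.cos(th)]); ex=np.array([np.cos(th),np.sin(th)])
    d=P[...,:2]-o; a=d@ex; b=d@ey
    for x0 in np.arange(-w,w+.04,0.02):
        s=(a>x0)&(a<x0+.02)&(b>ylo)&(b<yhi)&(c['range_z']>0)
        print(round(x0,2), s.sum(), H[s].max() if s.any() else None)
print('lathe');corridor(np.array([0.4806,0.25]),np.radians(6.6),-.3,.1)
print('rest');corridor(np.array([0.4413,-0.305]),np.radians(-11.5),-.15,.2,.14)
for (u,v) in [(450,210),(466,195),(247,204),(255,165),(187,212),(371,223)]: print(u,v,P[v,u])
```

```text
[[-0.0003  0.9401 -0.3409]
 [-0.0012 -0.3409 -0.9401]
 [-1.      0.0002  0.0013]]
lathe
-0.12 1076 0.012912497122635758
-0.1 1065 0.012640906237947114
-0.08 1075 0.015729759481436068
-0.06 1085 0.019699387028284443
-0.04 1089 0.10109501744428506
-0.02 1314 0.11881507267509095
0.0 969 0.11703102815164934
0.02 999 0.09919061096289461
0.04 1019 0.02178160427190612
0.06 984 0.008672129772859805
0.08 1026 0.013749554833965671
0.1 1029 0.021314621725885274
0.12 1038 0.03259238960502775
0.14 981 0.03241010672876943
0.16 1026 0.06136518040796424
rest
-0.14 322 0.004831080198519189
-0.12 497 0.005175029958646382
-0.1 628 0.0069260428887343295
-0.08 859 0.006235489953951401
-0.06 956 0.006853006270326034
-0.04 1003 0.02031208901225723
-0.02 1021 0.0785308049854827
0.0 923 0.07870971873472521
0.02 793 0.06122056747311455
0.04 898 0.006109106639161643
0.06 882 0.006154403472895087
0.08 887 0.010941545061857072
0.1 890 0.04698912934581023
0.12 1044 0.09279906701426999
0.14 942 0.09316112168651114
0.16 1050 0.3667455223717875
0.18 1047 0.42073269822437676
450 210 [ 0.5909 -0.4347  0.0865]
466 195 [ 0.6303 -0.4805  0.0849]
247 204 [0.6316 0.105  0.0306]
255 165 [0.7486 0.0843 0.0025]
187 212 [0.6175 0.2734 0.0098]
371 223 [ 0.5738 -0.236   0.0066]
```

```bash
cat >> h.py <<'E'
def plan(p,yawz,n,s=None,cmd=None):
    """n rows to TCP p, tool down with tool z at yaw (deg)"""
    s=s or bot.read_state()
    M=rot(s['ee_rot']); p0=np.array(s['eef_pos'])
    a=np.radians(yawz); z=np.array([np.cos(a),np.sin(a),0]); x=np.array([0,0,-1.]); T=np.c_[x,np.cross(z,x),z]
    w=R.from_matrix(M.T@T).as_rotvec(); step=(np.array(p)-p0)/n
    print('total rotvec tool deg',np.degrees(w).round(2),'shift tool mm',(M.T@(np.array(p)-p0)*1e3).round(1))
    for i in range(n):
        A=M@R.from_rotvec(w*i/n).as_matrix()
        print([(A.T@step).round(4).tolist(),np.degrees(w/n).round(2).tolist()])
E
python3 -c "
from h import *
plan([.478,.265,.225],-173.4,16)"
```

```text
total rotvec tool deg [ 6.347e+01  6.000e-02 -5.000e-02] shift tool mm [  1.3 359.  262.6]
[[0.0001, 0.0224, 0.0164], [3.97, 0.0, -0.0]]
[[0.0001, 0.0235, 0.0148], [3.97, 0.0, -0.0]]
[[0.0001, 0.0245, 0.0132], [3.97, 0.0, -0.0]]
[[0.0001, 0.0253, 0.0114], [3.97, 0.0, -0.0]]
[[0.0001, 0.0261, 0.0096], [3.97, 0.0, -0.0]]
[[0.0001, 0.0267, 0.0078], [3.97, 0.0, -0.0]]
[[0.0001, 0.0272, 0.006], [3.97, 0.0, -0.0]]
[[0.0001, 0.0275, 0.0041], [3.97, 0.0, -0.0]]
[[0.0001, 0.0277, 0.0022], [3.97, 0.0, -0.0]]
[[0.0001, 0.0278, 0.0002], [3.97, 0.0, -0.0]]
[[0.0001, 0.0277, -0.0017], [3.97, 0.0, -0.0]]
[[0.0001, 0.0276, -0.0036], [3.97, 0.0, -0.0]]
[[0.0001, 0.0272, -0.0055], [3.97, 0.0, -0.0]]
[[0.0001, 0.0268, -0.0074], [3.97, 0.0, -0.0]]
[[0.0001, 0.0262, -0.0092], [3.97, 0.0, -0.0]]
[[0.0001, 0.0255, -0.011], [3.97, 0.0, -0.0]]
```

{"method": "apply_moves", "body": {
  "rows": [
    [[0,0.022,0.016],[4,0,0],1],
    [[0,0.024,0.015],[4,0,0],1],
    [[0,0.025,0.013],[4,0,0],1],
    [[0,0.025,0.011],[4,0,0],1],
    [[0,0.026,0.01],[4,0,0],1],
    [[0,0.027,0.008],[4,0,0],1],
    [[0,0.027,0.006],[4,0,0],1],
    [[0,0.028,0.004],[4,0,0],1]
  ]
}}

```text
time_s: 0.82
eef_pos: [0.3548, 0.4482, 0.2264]
ee_rot: [0.217, 1.571, -2.263]
force: [0.1, 0.3, -0.2]
grip_width: 0.998
```

{"method": "apply_moves", "body": {
  "rows": [
    [[0,0.028,0.002],[4,0,0],1],
    [[0,0.028,0],[4,0,0],1],
    [[0,0.028,-0.002],[4,0,0],1],
    [[0,0.027,-0.004],[4,0,0],1],
    [[0,0.027,-0.005],[4,0,0],1],
    [[0,0.026,-0.007],[4,0,0],1],
    [[0,0.026,-0.009],[4,0,0],1],
    [[0,0.025,-0.011],[3.5,0,0],1]
  ]
}}

```text
time_s: 1.48
eef_pos: [0.4771, 0.2646, 0.2265]
ee_rot: [-0.125, 1.571, 3.128]
force: [0.6, 0.7, -0.1]
grip_width: 0.999
```

```bash
python3 -c "
from h import *
np.set_printoptions(precision=4,suppress=True)
c=snap('wrist','w1'); s=bot.read_state(); print(s['eef_pos'],rot(s['ee_rot']),s['time_s'],s['joint_vel'].max(),c['origin'])"
```

```text
[0.4786 0.2616 0.2264] [[-0.0003  0.1057 -0.9944]
 [-0.0013 -0.9944 -0.1057]
 [-1.      0.0013  0.0005]] 1.5333 0.05256041844665849 [0.4859 0.1878 0.3844]
```

View pics/w1.png

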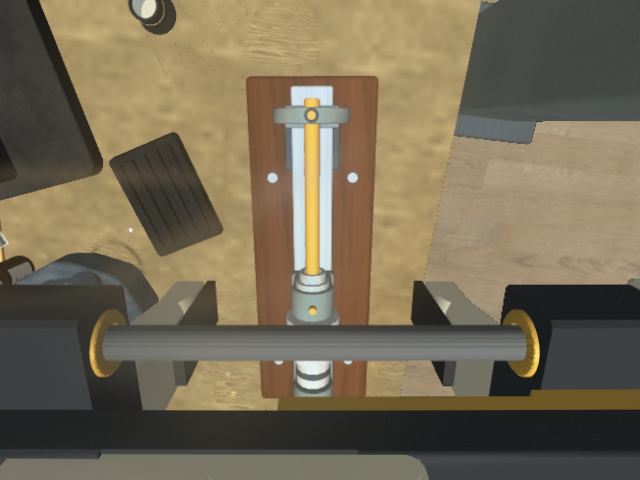

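The wrist view shows the bar from about (312,98) beyond the steady ring (v≈115) down to the spindle mouth at (312,273).

Run:
```python
from h import *
np.set_printoptions(precision=4,suppress=True)
c=load('w1'); P=cloud(c); im=c['img']; hsv=cv2.cvtColor(im,cv2.COLOR_RGB2HSV)
cv2.imwrite('pics/zw1.png',cv2.resize(im[70:310,240:390,::-1],None,fx=2.5,fy=2.5,interpolation=cv2.INTER_CUBIC))
m=(hsv[...,0]>14)&(hsv[...,0]<26)&(hsv[...,1]>140)&(hsv[...,2]>140)
L=[]
for v in range(95,280,4):
    u=np.nonzero(m[v,295:330])[0]+295
    if len(u)>4: L.append((u.mean(),v,len(u)))
L=np.array(L); print(L[:4],L[-4:])
s=(L[:,1]>130)&(L[:,1]<265); pt=onplane(c,L[s][:,:2],0.080); f=np.polyfit(pt[:,1],pt[:,0],1); print(f,np.degrees(np.arctan(f[0])))
print('heights',P[200,308:317,2],P[250,308:317,2])
v,u=np.nonzero(m[:, 300:324]); print(v.min(),v.max())
e=onplane(c,[[312,v.min()],[312,272]],.084); print(e)
# height profile along bar column
for v in list(range(94,130,3))+list(range(262,310,3)): print(v, P[v,312])
```

```text
[[311.5  99.   12. ]
 [311.  103.   15. ]
 [311.  115.    7. ]
 [311.5 127.   14. ]] [[312. 259.  13.]
 [312. 263.  13.]
 [312. 267.  13.]
 [312. 271.  13.]]
[-0.1162  0.5097] -6.627462587394926
heights [0.0844 0.0842 0.0864 0.0854 0.086  0.0858 0.0851 0.0853 0.0856] [0.0852 0.0846 0.0849 0.0856 0.085  0.0864 0.0861 0.0846 0.0853]
99 313
[[0.4893 0.1718 0.084 ]
 [0.4742 0.3073 0.084 ]]
94 [0.4902 0.1656 0.0409]
97 [0.4899 0.168  0.0419]
100 [0.4892 0.1726 0.0856]
103 [0.4889 0.1747 0.0858]
106 [0.4887 0.1767 0.086 ]
109 [0.4882 0.1797 0.1149]
112 [0.488  0.1817 0.1195]
115 [0.4878 0.1835 0.1183]
118 [0.4876 0.1854 0.1175]
121 [0.4874 0.1873 0.1138]
124 [0.4873 0.1894 0.0857]
127 [0.4871 0.1915 0.0845]
262 [0.4752 0.2978 0.0857]
265 [0.4749 0.3006 0.0854]
268 [0.4746 0.3028 0.0863]
271 [0.4743 0.3055 0.0863]
274 [0.474  0.3087 0.0848]
277 [0.474  0.3085 0.0919]
280 [0.4737 0.3113 0.0914]
283 [0.4734 0.3139 0.0914]
286 [0.4731 0.3164 0.0919]
289 [0.4728 0.3186 0.0928]
292 [0.4726 0.321  0.0935]
295 [0.4724 0.3224 0.0961]
298 [0.4721 0.3248 0.0968]
301 [0.4719 0.327  0.0976]
304 [0.4716 0.3298 0.0975]
307 [0.4715 0.3308 0.1008]
```

View pics/zw1.png

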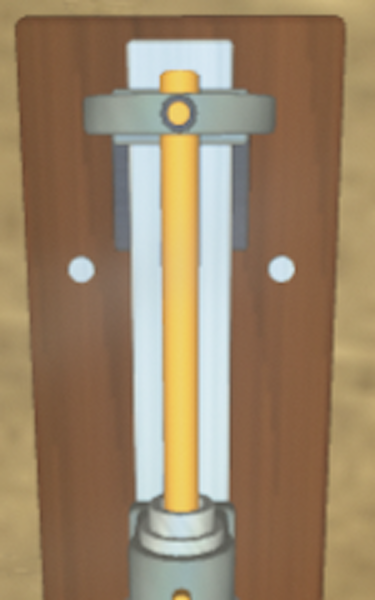

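```bash
python3 -c "
from h import *
plan([.4760,.2901,.061],-173.37,8)"
```

```text
total rotvec tool deg [-0.56  0.03 -0.07] shift tool mm [165.4 -28.8  -0.5]
[[0.0207, -0.0036, -0.0001], [-0.07, 0.0, -0.01]]
[[0.0207, -0.0036, -0.0001], [-0.07, 0.0, -0.01]]
[[0.0207, -0.0036, -0.0001], [-0.07, 0.0, -0.01]]
[[0.0207, -0.0036, -0.0001], [-0.07, 0.0, -0.01]]
[[0.0207, -0.0036, -0.0001], [-0.07, 0.0, -0.01]]
[[0.0207, -0.0036, -0.0001], [-0.07, 0.0, -0.01]]
[[0.0207, -0.0036, -0.0001], [-0.07, 0.0, -0.01]]
[[0.0207, -0.0036, -0.0001], [-0.07, 0.0, -0.01]]
```

{"method": "apply_moves", "body": {
  "rows": [
    [[0.015,-0.015,0],[-0.56,0,0],1],
    [[0.025,-0.014,0],[0,0,0],1],
    [[0.03,0,-0.0005],[0,0,0],1],
    [[0.03,0,0],[0,0,0],1],
    [[0.025,0,0],[0,0,0],1],
    [[0.02,0,0],[0,0,0],1],
    [[0.0,0,0],[0,0,0],1],
    [[0.0,0,0],[0,0,0],1]
  ]
}}

```text
time_s: 2.2
eef_pos: [0.4734, 0.2942, 0.0809]
ee_rot: [0.845, 1.568, -2.172]
force: [0.0, -0.1, 1.5]
grip_width: 1.0
```

```bash
python3 -c "
from h import *
c=snap('wrist','w2');snap('scene','s2')
plan([.4760,.2901,.061],-173.37,1)"
```

```text
total rotvec tool deg [ 0.53 -0.08  0.05] shift tool mm [21.9  5.5 -0.8]
[[0.0219, 0.0055, -0.0008], [0.53, -0.08, 0.05]]
```

View pics/w2.png

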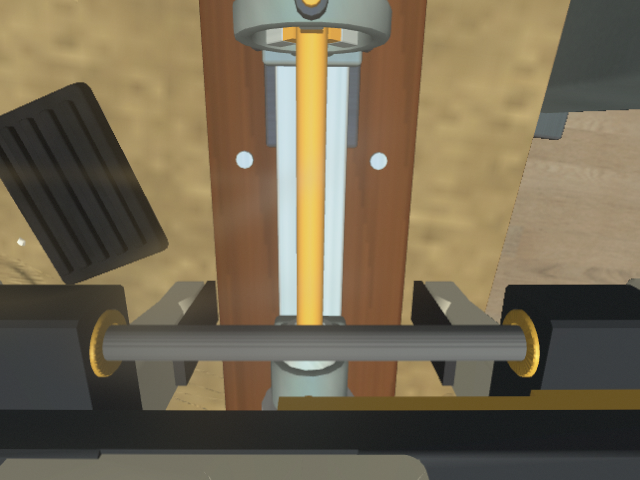

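{"method": "apply_moves", "body": {
  "rows": [
    [[0,0.005,-0.001],[0.5,0,0],1],
    [[0.01,0,0],[0,0,0],1],
    [[0.01,0,0],[0,0,0],1],
    [[0.002,0,0],[0,0,0],1],
    [[0,0,0],[0,0,0],1]
  ]
}}

```text
time_s: 2.72
eef_pos: [0.4749, 0.2892, 0.0585]
ee_rot: [0.703, 1.569, -2.324]
force: [-0.2, 0.2, -0.1]
grip_width: 1.0
```

```bash
python3 -c "
from h import *
c=snap('wrist','w3');c=snap('scene','s3')
plan([.4760,.2901,.061],-173.37,1)
cv2.imwrite('pics/z3.png',cv2.resize(c['img'][170:300,150:330,::-1],None,fx=4,fy=4))"
```

```text
total rotvec tool deg [ 0.01  0.02 -0.02] shift tool mm [-1.6 -0.2 -0.6]
[[-0.0016, -0.0002, -0.0006], [0.01, 0.02, -0.02]]
```

View pics/z3.png

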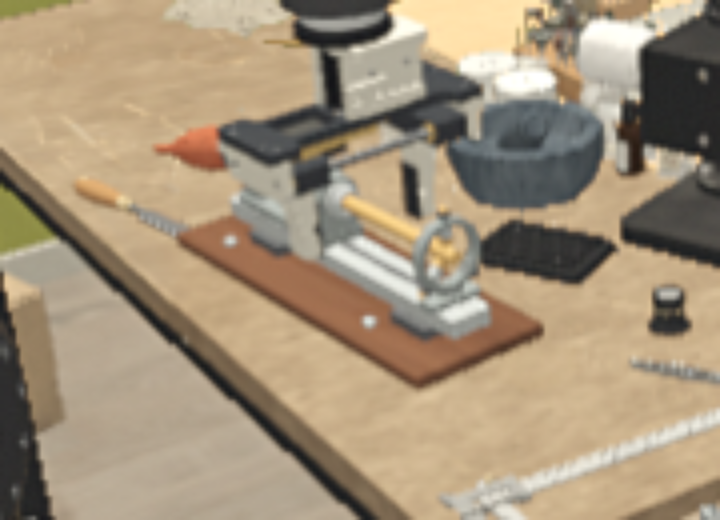

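The fingers straddle the bar just in front of the spindle mouth, clear of the headstock. Now I close them.

{"method": "apply_moves", "body": {
  "rows": [
    [[-0.0015,0,-0.0005],[0,0,0],0.3],
    [[0,0,0],[0,0,0],0],
    [[0,0,0],[0,0,0],0],
    [[0,0,0],[0,0,0],0],
    [[0,0,0],[0,0,0],0],
    [[0,0,0],[0,0,0],0],
    [[0,0,0],[0,0,0],0],
    [[0,0,0],[0,0,0],0]
  ],
  "squeeze": 35
}}

```text
time_s: 3.48
eef_pos: [0.4759, 0.29, 0.0611]
ee_rot: [3.129, 1.571, 0.104]
force: [0.5, -0.3, -0.7]
grip_width: 0.457
```

```bash
python3 -c "
from h import *
c=snap('wrist','w4');s=bot.read_state();print(s['eef_pos'],s['force'],s['torque'],s['grip_width'])
plan([.4760+.085*.1154,.2901-.085*.9933,.061],-173.37,1)"
```

```text
[0.47588255 0.28996928 0.06104979] [-0.04986972 -0.45932397 -0.83075257] [ 0.09098081 -0.04938792  0.01553939] 0.41061860459387217
total rotvec tool deg [0. 0. 0.] shift tool mm [ 0.  84.9 -0.1]
[[0.0, 0.0849, -0.0001], [0.0, 0.0, 0.0]]
```

View pics/w4.png

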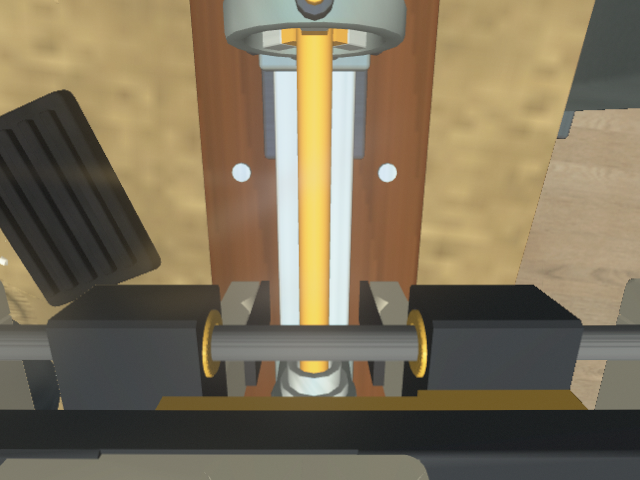

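{"method": "apply_moves", "body": {
  "rows": [
    [[0,0,0],[0,0,0],0],
    [[0,0,0],[0,0,0],0],
    [[0,0,0],[0,0,0],0],
    [[0,0,0],[0,0,0],0],
    [[0,0,0],[0,0,0],0],
    [[0,0,0],[0,0,0],0],
    [[0,0,0],[0,0,0],0]
  ]
}}

```text
time_s: 4.12
eef_pos: [0.476, 0.29, 0.0611]
ee_rot: [-2.825, 1.571, 0.433]
force: [2.3, 1.9, -1.2]
grip_width: 0.12
```

{"method": "apply_moves", "body": {
  "rows": [
    [[0,0.004,0],[0,0,0],0],
    [[0,0.009,0],[0,0,0],0],
    [[0,0.014,0],[0,0,0],0],
    [[0,0.016,0],[0,0,0],0],
    [[0,0.016,0],[0,0,0],0],
    [[0,0.014,0],[0,0,0],0],
    [[0,0.009,0],[0,0,0],0],
    [[0,0.003,0],[0,0,0],0]
  ]
}}

```text
time_s: 4.78
eef_pos: [0.4858, 0.2034, 0.0612]
ee_rot: [0.48, 1.571, -2.548]
force: [0.6, 0.9, -0.8]
grip_width: 0.122
```

```bash
python3 -c "
from h import *
c=snap('wrist','w5');s=bot.read_state();print(s['eef_pos'],s['force'],s['torque'],s['grip_width'],s['time_s'])
plan([.4760+.085*.1154,.2901-.085*.9933,.061],-173.37,1)"
```

```text
[0.48576837 0.20360826 0.06117029] [ 2.01400039 -2.28181401  0.25799963] [-0.4890854  -0.74006545 -0.02355458] 0.12077925714762815 4.8333
total rotvec tool deg [-0.1   0.02 -0.02] shift tool mm [ 0.2 -2.  -0.3]
[[0.0002, -0.002, -0.0003], [-0.1, 0.02, -0.02]]
```

View pics/w5.png

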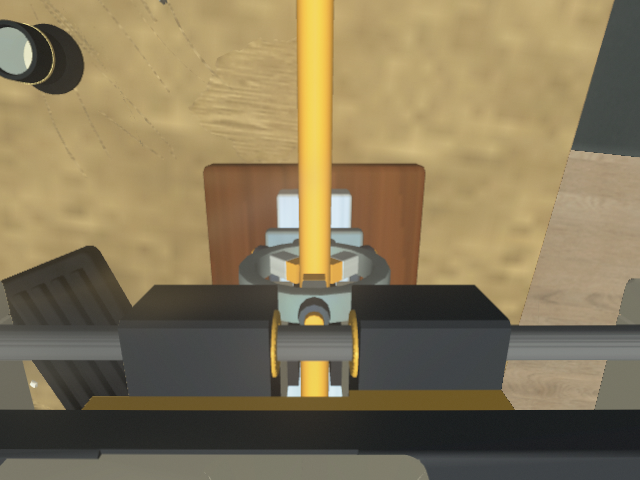

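{"method": "apply_moves", "body": {
  "rows": [
    [[0,0,0],[0,0,0],0.35],
    [[0,0,0],[0,0,0],0.35],
    [[0,0,0],[0,0,0],0.35],
    [[0,0,0],[0,0,0],0.35],
    [[0,-0.01,0],[0,0,0],0.35],
    [[0,-0.02,0],[0,0,0],0.35],
    [[0,-0.02,0],[0,0,0],0.35],
    [[0,-0.02,0],[0,0,0],0.35]
  ]
}}

```text
time_s: 5.5
eef_pos: [0.4773, 0.2765, 0.0611]
ee_rot: [-2.982, 1.571, 0.275]
force: [0.0, 0.1, 0.3]
grip_width: 0.346
```

{"method": "apply_moves", "body": {
  "rows": [
    [[0,0,0],[0,0,0],0],
    [[0,0,0],[0,0,0],0],
    [[0,0,0],[0,0,0],0],
    [[0,0,0],[0,0,0],0],
    [[0,0,0],[0,0,0],0]
  ]
}}

```text
time_s: 5.92
eef_pos: [0.4777, 0.2749, 0.0611]
ee_rot: [-2.196, 1.57, 1.061]
force: [-0.4, 1.1, -1.3]
grip_width: 0.126
```

```bash
python3 -c "
from h import *
c=snap('top','t6');s=bot.read_state();print(s['eef_pos'],s['force'],s['torque'],s['grip_width'],s['time_s'])
plan([.4760,.2901,.061],-173.37,1)
cv2.imwrite('pics/z6.png',cv2.resize(c['img'][200:310,150:330,::-1],None,fx=4,fy=4))
hsv=cv2.cvtColor(c['img'],cv2.COLOR_RGB2HSV)
m=(hsv[...,0]>12)&(hsv[...,0]<25)&(hsv[...,1]>140)&(hsv[...,2]>150)
m[:240]=0;m[265:]=0;m[:,:215]=0;m[:,290:]=0
v,u=np.nonzero(m);print(u.min(),u.max(),v[u==u.max()]); print(onplane(c,[[u.max()+.5,v[u>u.max()-3].mean()]],.08))
"
```

```text
[0.47772253 0.27478441 0.06110616] [ 0.32216545  0.97978021 -0.35457541] [ 0.52852173 -0.17174735  0.04681193] 0.12456927799697982 5.9667
total rotvec tool deg [-0.03 -0.01  0.02] shift tool mm [  0.1 -15.4  -0. ]
[[0.0001, -0.0154, -0.0], [-0.03, -0.01, 0.02]]
216 252 [249 250 251 252]
[[0.49843204 0.08651911 0.08      ]]
```

View pics/z6.png

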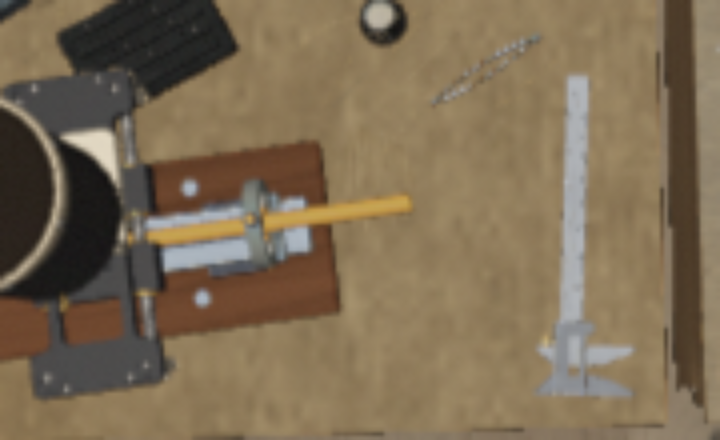

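{"method": "apply_moves", "body": {
  "rows": [
    [[0,0,0],[0,0,0],0],
    [[0,0.005,0],[0,0,0],0],
    [[0,0.008,0],[0,0,0],0],
    [[0,0.008,0],[0,0,0],0],
    [[0,0.004,0],[0,0,0],0],
    [[0,0.001,0],[0,0,0],0],
    [[0,0,0],[0,0,0],0]
  ]
}}

```text
time_s: 6.55
eef_pos: [0.4806, 0.2483, 0.0611]
ee_rot: [1.007, 1.57, -2.02]
force: [1.4, -2.7, -0.6]
grip_width: 0.123
```

```bash
python3 -c "
from h import *
c=snap('top','t7');s=bot.read_state();print(s['eef_pos'],s['force'],s['torque'],s['grip_width'],s['time_s'])
plan([.4760,.2901,.061],-173.37,1)
hsv=cv2.cvtColor(c['img'],cv2.COLOR_RGB2HSV)
m=(hsv[...,0]>12)&(hsv[...,0]<25)&(hsv[...,1]>140)&(hsv[...,2]>150)
m[:240]=0;m[265:]=0;m[:,:215]=0;m[:,290:]=0
v,u=np.nonzero(m);print(u.min(),u.max(),v[u==u.max()]); print(onplane(c,[[u.max()+.5,v[u>u.max()-3].mean()]],.08))
c=snap('scene','s7')
cv2.imwrite('pics/z7.png',cv2.resize(c['img'][170:310,150:350,::-1],None,fx=4,fy=4))
"
```

```text
[0.48061965 0.24840257 0.06109679] [ 0.98931488 -2.78584794  0.28118654] [-0.59906165 -0.48875107  0.01764098] 0.12875275399159475 6.6
total rotvec tool deg [-0.03  0.02 -0.04] shift tool mm [  0.1 -42.   -0.2]
[[0.0001, -0.042, -0.0002], [-0.03, 0.02, -0.04]]
216 262 [248 249 250]
[[0.50208631 0.06048024 0.08      ]]
```

View pics/z7.png

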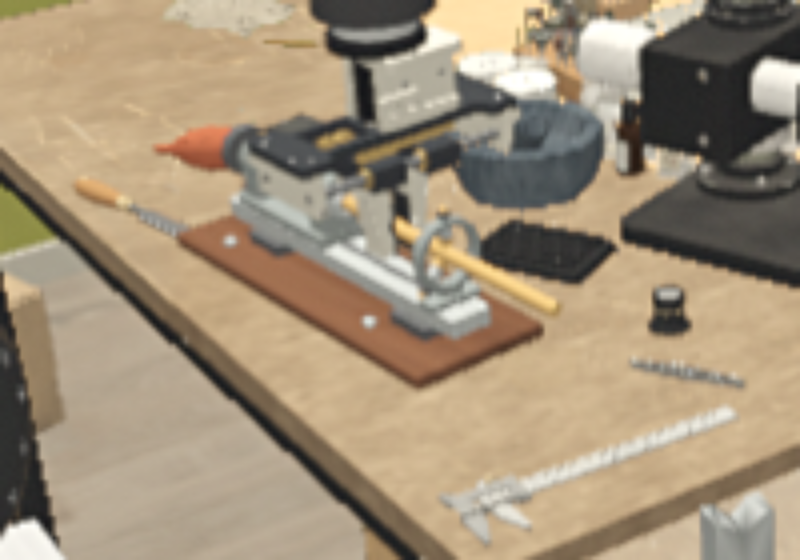

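{"method": "apply_moves", "body": {
  "rows": [
    [[0,0,0],[0,0,0],0.4],
    [[0,0,0],[0,0,0],0.4],
    [[0,0,0],[0,0,0],0.4],
    [[0,0,0],[0,0,0],0.4],
    [[-0.01,0,0],[0,0,0],0.4],
    [[-0.025,0,0],[0,0,0],0.4],
    [[-0.025,0.005,0],[0,0,0],0.4],
    [[-0.025,0.02,0],[0,0,0],0.4]
  ]
}}

```text
time_s: 7.32
eef_pos: [0.4837, 0.2258, 0.1477]
ee_rot: [3.116, 1.57, 0.092]
force: [0.9, -0.7, -0.2]
grip_width: 0.401
```

{"method": "apply_moves", "body": {
  "rows": [
    [[-0.005,0.025,0],[0,0,0],0.4],
    [[0,0.025,0],[0,0,0],0.4],
    [[0,0.011,0],[0,0,0],0.4],
    [[0,0,0],[0,0,0],0.4],
    [[0,0,0],[0,0,0],0.4]
  ]
}}

```text
time_s: 7.73
eef_pos: [0.4907, 0.1635, 0.1515]
ee_rot: [-2.54, 1.57, 0.716]
force: [-1.2, -0.6, -0.5]
grip_width: 0.399
```

```bash
python3 -c "
from h import *
c=snap('wrist','w8');s=bot.read_state();print(s['eef_pos'],s['force'],s['grip_width'],s['time_s'])
ss=.146
plan([.4739+.1154*ss,.308-.9933*ss,.061],-173.37,1)
hsv=cv2.cvtColor(c['img'],cv2.COLOR_RGB2HSV)
m=(hsv[...,0]>14)&(hsv[...,0]<26)&(hsv[...,1]>140)&(hsv[...,2]>140)
L=[]
for v in range(0,280,10):
    u=np.nonzero(m[v,285:350])[0]+285
    if len(u)>4: L.append((u.mean(),v))
p=onplane(c,np.array(L),.08);print(p[::5]); print(np.array(L)[::5])
P=cloud(c)
for uv in L[::4]:print(P[int(uv[1]),int(uv[0])])
"
```

```text
[0.4906933  0.16404907 0.15130807] [ 0.03349008 -0.04449612  0.37163219] 0.40082871356107125 7.7833
total rotvec tool deg [-0.03 -0.02  0.01] shift tool mm [90.3  1.1  0.1]
[[0.0903, 0.0011, 0.0001], [-0.03, -0.02, 0.01]]
[[0.50301745 0.05955427 0.08      ]
 [0.49968649 0.08573356 0.08      ]
 [0.49641084 0.11381264 0.08      ]
 [0.49289034 0.1439902  0.08      ]
 [0.48940946 0.17657258 0.08      ]]
[[314.   70. ]
 [314.5 120. ]
 [314.5 170. ]
 [314.5 220. ]
 [314.  270. ]]
[0.50291933 0.06034459 0.08665394]
[0.50057308 0.08053082 0.08534483]
[0.49807188 0.10204265 0.08491415]
[0.49541169 0.12492313 0.08430399]
[0.49261058 0.1490066  0.08479896]
[0.4896761  0.1742316  0.08598031]
```

View pics/w8.png

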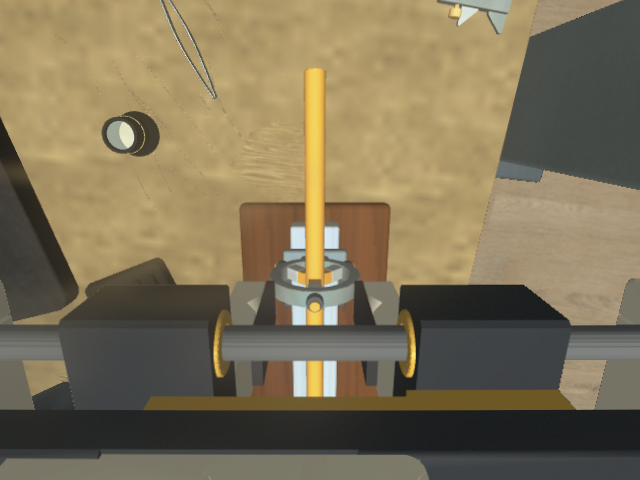

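The bar lies level through the ring, with its end at (314,68). The fingers are in front of the ring, so I descend and grip.

{"method": "apply_moves", "body": {
  "rows": [
    [[0.01,0.003,0],[0,0,0],0.4],
    [[0.025,0,0],[0,0,0],0.4],
    [[0.025,0,0],[0,0,0],0.4],
    [[0.02,0,0],[0,0,0],0.4],
    [[0.01,0,0],[0,0,0],0.4],
    [[0,0,0],[0,0,0],0.4],
    [[0,0,0],[0,0,0],0.4]
  ]
}}

```text
time_s: 8.37
eef_pos: [0.4908, 0.161, 0.0606]
ee_rot: [0.736, 1.569, -2.289]
force: [0.4, 0.4, 0.4]
grip_width: 0.398
```

{"method": "apply_moves", "body": {
  "rows": [
    [[0,0,0],[0,0,0],0],
    [[0,0,0],[0,0,0],0],
    [[0,0,0],[0,0,0],0],
    [[0,0,0],[0,0,0],0],
    [[0,0,0],[0,0,0],0],
    [[0,0,0],[0,0,0],0],
    [[0,0,0],[0,0,0],0]
  ],
  "squeeze": 50
}}

```text
time_s: 8.95
eef_pos: [0.4911, 0.161, 0.0615]
ee_rot: [-2.64, 1.57, 0.617]
force: [-1.5, 0.1, 3.5]
grip_width: 0.123
```

```bash
python3 -c "
from h import *
s=bot.read_state();print(s['eef_pos'],s['force'],s['torque'],s['grip_width'],s['time_s'])
ss=.148
plan([.4739+.1154*ss,.308-.9933*ss,.061],-173.37,1)
"
```

```text
[0.49109925 0.16098428 0.06150775] [-1.45439446  0.05835474  3.47997925] [0.3725192  0.51780725 0.03259038] 0.12264720113107606 8.95
total rotvec tool deg [ 0.01 -0.04  0.02] shift tool mm [ 0.5 -0.   0.1]
[[0.0005, -0.0, 0.0001], [0.01, -0.04, 0.02]]
```

{"method": "apply_moves", "body": {
  "rows": [
    [[0,0.004,0],[0,0,0],0],
    [[0,0.009,0],[0,0,0],0],
    [[0,0.014,0],[0,0,0],0],
    [[0,0.016,0],[0,0,0],0],
    [[0,0.016,0],[0,0,0],0],
    [[0,0.014,0],[0,0,0],0],
    [[0,0.009,0],[0,0,0],0],
    [[0,0.003,0],[0,0,0],0]
  ]
}}

```text
time_s: 9.62
eef_pos: [0.5006, 0.0753, 0.0609]
ee_rot: [0.012, 1.57, -3.015]
force: [-0.2, 0.8, -1.3]
grip_width: 0.118
```

```bash
python3 -c "
from h import *
s=bot.read_state();print(s['eef_pos'],s['force'],s['torque'],s['grip_width'],s['time_s'])
ss=.313
plan([.4739+.1154*ss,.308-.9933*ss,.061],-173.37,1)
c=snap('wrist','w9')
P=cloud(c)
for v in range(20,300,30):print(v,P[v,314])
"
```

```text
[0.50061456 0.07531837 0.0609018 ] [-0.22400087  0.84597488 -1.32062279] [0.49080687 0.02449702 0.03740347] 0.11824634034090438 9.6167
total rotvec tool deg [-0.07  0.02 -0.  ] shift tool mm [-0.1 78.8 -0.4]
[[-0.0001, 0.0788, -0.0004], [-0.07, 0.02, -0.0]]
20 [ 0.51546867 -0.05117483 -0.00128098]
50 [ 0.51222704 -0.02334982  0.08393892]
80 [ 0.51120598 -0.01456511  0.08293628]
110 [ 0.51012058 -0.0052282   0.08384186]
140 [0.50899653 0.00444239 0.08301329]
170 [0.50783815 0.01440689 0.08425117]
200 [0.50664024 0.02471186 0.08504377]
230 [0.50537258 0.03561752 0.08491563]
260 [0.50407751 0.04675845 0.08560216]
290 [0.50264666 0.05906879 0.08463972]
```

View pics/w9.png

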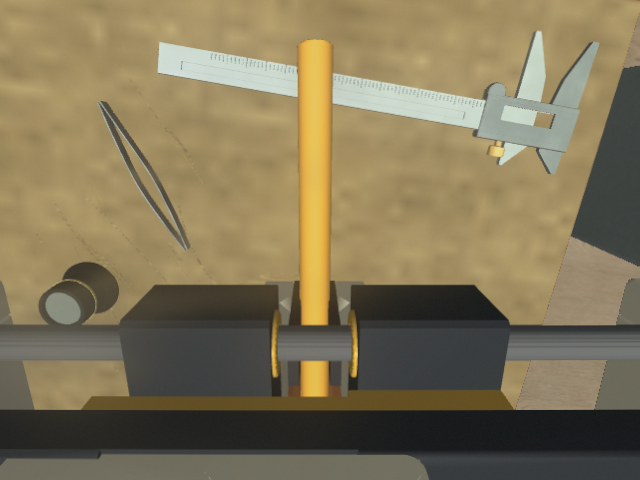

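{"method": "apply_moves", "body": {
  "rows": [
    [[0,0.005,0],[0,0,0],0],
    [[0,0.01,0],[0,0,0],0],
    [[0,0.013,0],[0,0,0],0],
    [[0,0.014,0],[0,0,0],0],
    [[0,0.014,0],[0,0,0],0],
    [[0,0.012,0],[0,0,0],0],
    [[0,0.009,0],[0,0,0],0],
    [[0,0.004,0],[0,0,0],0]
  ]
}}

```text
time_s: 10.33
eef_pos: [0.5099, -0.0053, 0.0609]
ee_rot: [0.261, 1.57, -2.766]
force: [0.5, -0.2, -1.7]
grip_width: 0.122
```

```bash
python3 -c "
from h import *
s=bot.read_state();print(s['eef_pos'],s['force'],s['torque'],s['grip_width'],s['time_s'],s['qpos'])
ss=.313
plan([.4739+.1154*ss,.308-.9933*ss,.061],-173.37,1)
c=snap('wrist','w10')
P=cloud(c)
for v in range(20,300,30):print(v,P[v,314])
c=snap('scene','s10')
cv2.imwrite('pics/z10.png',cv2.resize(c['img'][170:320,180:380,::-1],None,fx=4,fy=4))
"
```

```text
[ 0.5098705  -0.00526477  0.06086231] [ 0.49969785 -0.18430551 -1.72557918] [ 0.03461449 -0.07131672  0.05190882] 0.12227977734777933 10.3333 [ 3.75316835e-01  2.65684231e-01 -5.58846088e-01  6.49413170e-07
 -7.46931412e-01 -2.60351159e-01]
total rotvec tool deg [-0.04  0.04 -0.01] shift tool mm [-0.1 -2.3 -0.4]
[[-0.0001, -0.0023, -0.0004], [-0.04, 0.04, -0.01]]
20 [ 5.24775311e-01 -1.31489805e-01 -1.57860421e-04]
50 [ 0.52154068 -0.10366748  0.08539697]
80 [ 0.52051776 -0.09490624  0.08514611]
110 [ 0.51944686 -0.08573309  0.08563336]
140 [ 0.51833598 -0.07621842  0.08543876]
170 [ 0.51716509 -0.06619053  0.08459079]
200 [ 0.51596654 -0.05592342  0.08543682]
230 [ 0.5146895  -0.04498563  0.08507142]
260 [ 0.51334756 -0.03349189  0.08474066]
290 [ 0.51192811 -0.02133438  0.08428251]
```

View pics/z10.png

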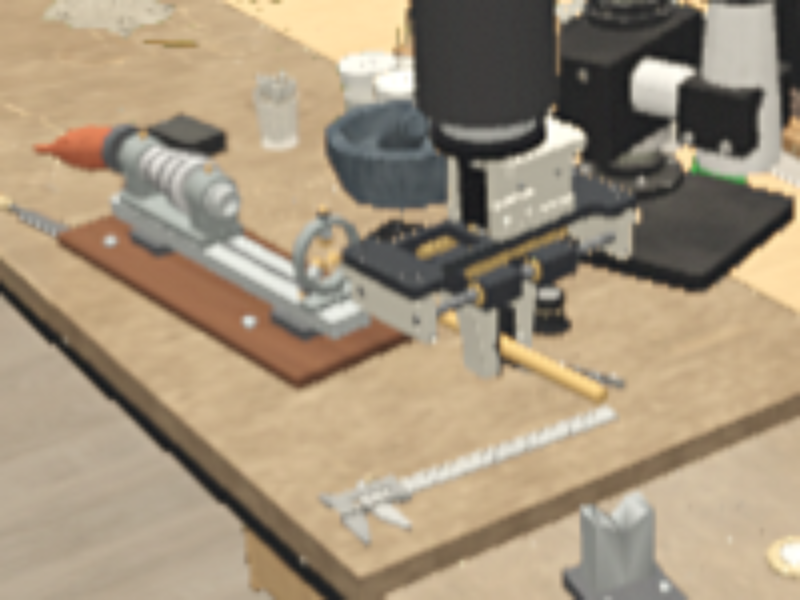

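Run:
```python
from h import *
np.set_printoptions(precision=4,suppress=True)
for f in ['top0','t7']:
    c=load(f); P=cloud(c); im=c['img']; hsv=cv2.cvtColor(im,cv2.COLOR_RGB2HSV)
    roi=np.zeros((480,640),bool); roi[240:300,340:465]=1
    plate=roi&(np.abs(P[...,2]-.010)<.006)
    m=(roi&(P[...,2]>.035)).astype(np.uint8)
    n,l,st,ce=cv2.connectedComponentsWithStats(m)
    for i in range(1,n):
        if st[i,4]>15:
            q=P[l==i]; print(st[i],ce[i], q.mean(0), q.min(0),q.max(0))
            v,u=np.nonzero(l==i); 
            r=cv2.minAreaRect(np.c_[u,v].astype(np.int32)); print('   rect',r, onplane(c,[r[0]],.06))
    # plate edges by dark mask
    m2=((hsv[...,2]<115)&(hsv[...,1]<90)&roi).astype(np.uint8)
    cv2.imwrite(f'pics/m_{f}.png',cv2.resize(m2[240:300,335:470]*255,None,fx=5,fy=5))
```

```text
[354 253  11  18 133] [358.6767 261.3008] [ 0.4639 -0.1905  0.0661] [ 0.3715 -0.2061  0.0353] [ 0.4865 -0.0449  1.34  ]
   rect ((358.6486511230469, 261.60809326171875), (8.38434886932373, 16.439899444580078), 9.462321281433105) [[ 0.4633 -0.1911  0.06  ]]
[416 264  12  17 148] [421.4189 272.2365] [ 0.4303 -0.3552  0.0645] [ 0.3715 -0.372   0.0356] [ 0.4526 -0.0449  1.34  ]
   rect ((421.3108215332031, 272.1351318359375), (9.86393928527832, 15.617903709411621), 9.462322235107422) [[ 0.4309 -0.356   0.06  ]]
[439 270  17  14 178] [447.2191 276.6404] [ 0.4165 -0.4197  0.0745] [ 0.3715 -0.4431  0.0374] [ 0.435  -0.0449  1.34  ]
   rect ((447.0, 276.5), (13.0, 16.0), 90.0) [[ 0.4174 -0.4235  0.06  ]]
[354 253  11  17 131] [358.7023 261.2595] [ 0.4645 -0.1917  0.0567] [ 0.4437 -0.2061  0.0384] [ 0.486  -0.1794  0.0674]
   rect ((358.7162170410156, 261.20269775390625), (8.38434886932373, 15.617903709411621), 9.462321281433105) [[ 0.4644 -0.1913  0.06  ]]
[416 264  12  17 149] [421.4027 272.3423] [ 0.4305 -0.3572  0.0557] [ 0.4099 -0.3714  0.0356] [ 0.4528 -0.3456  0.0676]
   rect ((421.29730224609375, 272.2162170410156), (9.86393928527832, 15.782302856445312), 9.462322235107422) [[ 0.4307 -0.3559  0.06  ]]
[439 270  17  14 179] [447.1899 276.6089] [ 0.4169 -0.422   0.0668] [ 0.3999 -0.4436  0.0354] [ 0.4351 -0.4023  0.08  ]
   rect ((447.0, 276.5), (13.0, 16.0), 90.0) [[ 0.4174 -0.4235  0.06  ]]
```

View pics/m_top0.png

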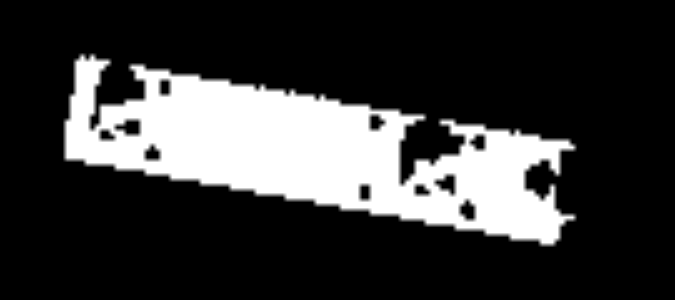

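```bash
python3 -c "
from h import *
s=bot.read_state(); s['eef_pos'][2]=.131
plan([.445,-.283,.131],-191.45,14,s)
"
```

```text
total rotvec tool deg [ 1.802e+01  2.000e-02 -1.000e-02] shift tool mm [1.00e-01 2.69e+02 9.64e+01]
[[0.0, 0.0192, 0.0069], [1.29, 0.0, -0.0]]
[[0.0, 0.0194, 0.0065], [1.29, 0.0, -0.0]]
[[0.0, 0.0195, 0.006], [1.29, 0.0, -0.0]]
[[0.0, 0.0196, 0.0056], [1.29, 0.0, -0.0]]
[[0.0, 0.0198, 0.0051], [1.29, 0.0, -0.0]]
[[0.0, 0.0199, 0.0047], [1.29, 0.0, -0.0]]
[[0.0, 0.02, 0.0042], [1.29, 0.0, -0.0]]
[[0.0, 0.0201, 0.0038], [1.29, 0.0, -0.0]]
[[0.0, 0.0201, 0.0033], [1.29, 0.0, -0.0]]
[[0.0, 0.0202, 0.0029], [1.29, 0.0, -0.0]]
[[0.0, 0.0203, 0.0024], [1.29, 0.0, -0.0]]
[[0.0, 0.0203, 0.002], [1.29, 0.0, -0.0]]
[[0.0, 0.0204, 0.0015], [1.29, 0.0, -0.0]]
[[0.0, 0.0204, 0.0011], [1.29, 0.0, -0.0]]
```

{"method": "apply_moves", "body": {
  "rows": [
    [[-0.008,0,0],[0,0,0],0],
    [[-0.016,0,0],[0,0,0],0],
    [[-0.018,0,0],[0,0,0],0],
    [[-0.016,0.004,0.002],[0,0,0],0],
    [[-0.008,0.01,0.004],[1,0,0],0],
    [[-0.004,0.016,0.006],[1.3,0,0],0],
    [[0,0.019,0.007],[1.3,0,0],0],
    [[0,0.02,0.007],[1.3,0,0],0]
  ]
}}

```text
time_s: 11.1
eef_pos: [0.4896, -0.0754, 0.1316]
ee_rot: [-2.814, 1.57, 0.357]
force: [-0.0, 0.2, -1.9]
grip_width: 0.118
```

{"method": "apply_moves", "body": {
  "rows": [
    [[0,0.02,0.006],[1.3,0,0],0],
    [[0,0.02,0.006],[1.3,0,0],0],
    [[0,0.02,0.006],[1.3,0,0],0],
    [[0,0.02,0.005],[1.3,0,0],0],
    [[0,0.02,0.005],[1.3,0,0],0],
    [[0,0.02,0.004],[1.3,0,0],0],
    [[0,0.02,0.004],[1.3,0,0],0],
    [[0,0.02,0.003],[1.3,0,0],0]
  ]
}}

```text
time_s: 11.77
eef_pos: [0.4422, -0.234, 0.1312]
ee_rot: [-0.93, 1.571, 2.059]
force: [-0.2, 0.3, -2.4]
grip_width: 0.124
```

{"method": "apply_moves", "body": {
  "rows": [
    [[0,0.018,0.002],[1.3,0,0],0],
    [[0,0.014,0.001],[1.2,0,0],0],
    [[0,0.008,0],[0.8,0,0],0],
    [[0,0.004,0],[0,0,0],0],
    [[0,0,0],[0,0,0],0],
    [[0,0,0],[0,0,0],0]
  ]
}}

```text
time_s: 12.27
eef_pos: [0.4326, -0.2757, 0.131]
ee_rot: [-1.337, 1.571, 1.596]
force: [1.1, 0.2, -2.1]
grip_width: 0.12
```

```bash
python3 -c "
from h import *
c=snap('wrist','w11'); snap('scene','s11')
s=bot.read_state();print(s['eef_pos'],s['force'],s['grip_width'],s['time_s'],s['qpos'])
plan([.445,-.283,.131],-191.45,1)
P=cloud(c)
for v in range(20,300,30):print(v,P[v,314])
"
```

```text
[ 0.43279516 -0.2753772   0.13110075] [ 1.01910021  0.1950885  -0.87646205] 0.12601220744636477 12.3667 [-1.83531379e-01  1.79595802e-01 -4.73117744e-01 -1.13170656e-04
 -9.18003190e-01 -2.43883793e-02]
total rotvec tool deg [-0.47 -0.    0.01] shift tool mm [  0.1   4.9 -13.5]
[[0.0001, 0.0049, -0.0135], [-0.47, -0.0, 0.01]]
20 [ 0.4041876  -0.41232342  0.01462305]
50 [ 0.41244202 -0.37273062  0.15478865]
80 [ 0.41429173 -0.36394129  0.15569733]
110 [ 0.41618773 -0.35493319  0.15617423]
140 [ 0.41816581 -0.3455401   0.15485108]
170 [ 0.42023551 -0.33570814  0.15487562]
200 [ 0.42238319 -0.32550492  0.1552083 ]
230 [ 0.42468763 -0.31456035  0.15433768]
260 [ 0.4270464  -0.30335475  0.15454977]
290 [ 0.42950495 -0.29167499  0.15483447]
```

View pics/w11.png

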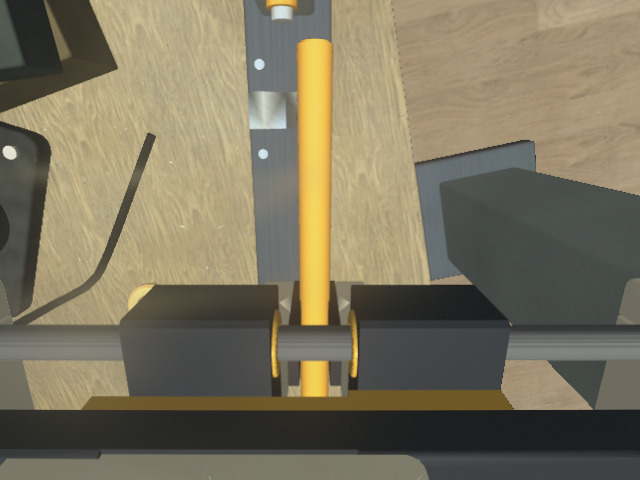

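View pics/s11.png

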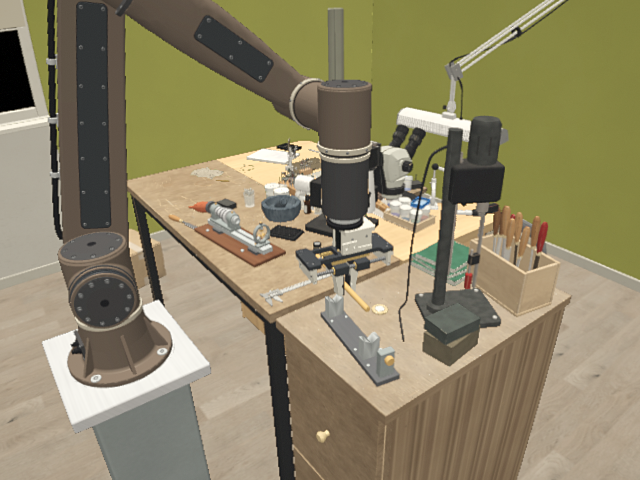

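Run:
```python
from h import *
np.set_printoptions(precision=4,suppress=True)
c=load('w11'); im=c['img']; P=cloud(c)
cv2.imwrite('pics/z11.png',cv2.resize(im[0:140,235:345,::-1],None,fx=5,fy=4.2,interpolation=cv2.INTER_CUBIC))
for v in range(0,30,3): print(v,P[v,276:290:3,2])
for v in (95,105,115,125): print(v,im[v,244:302:3].mean(1).round(),P[v,246:302:4,2])
```

```text
0 [0.067  0.0683 0.0681 0.067  0.0678]
3 [0.0673 0.0679 0.0676 0.0662 0.0681]
6 [0.066  0.0653 0.0656 0.0648 0.0651]
9 [0.0646 0.0642 0.0661 0.0656 0.0646]
12 [0.065  0.0665 0.0655 0.066  0.0649]
15 [0.0646 0.0652 0.0656 0.0654 0.0653]
18 [0.0648 0.0667 0.0661 0.0654 0.065 ]
21 [0.0603 0.0589 0.059  0.0597 0.0593]
24 [0.0146 0.0145 0.0136 0.0145 0.0122]
27 [0.0131 0.0126 0.0149 0.0134 0.0134]
95 [171. 158. 118. 131. 156. 181. 207. 195. 183. 169. 155. 138. 120. 105.
 101. 114. 133. 152. 131. 159.] [-0.0014  0.0629  0.0642  0.0642  0.0625  0.0624  0.0594  0.0579  0.0544
  0.0539  0.0512  0.2889  0.0566  0.1511]
105 [169. 167. 152. 146. 153. 179. 200. 200. 186. 170. 155. 140. 138. 142.
 102. 104. 104. 120. 129. 159.] [-0.0013  0.0631  0.0632  0.0628  0.0631  0.0624  0.0587  0.0569  0.0559
  0.0529  0.0514  0.0533  0.0571  0.1515]
115 [180. 167. 185. 175. 172. 173. 201. 203. 189. 174. 173. 171. 175. 181.
 114. 104. 107. 108. 127. 159.] [-0.0023  0.0621  0.0613  0.0625  0.0631  0.0616  0.0595  0.0569  0.0553
  0.0541  0.0514  0.0527  0.0566  0.1518]
125 [172. 166. 216. 212. 214. 207. 205. 204. 198. 203. 207. 214. 214. 216.
 143. 103. 106. 109. 126. 158.] [0.0006 0.0625 0.0629 0.0626 0.0627 0.0611 0.0604 0.0583 0.0558 0.0536
 0.051  0.0532 0.0556 0.15  ]
```

View pics/z11.png

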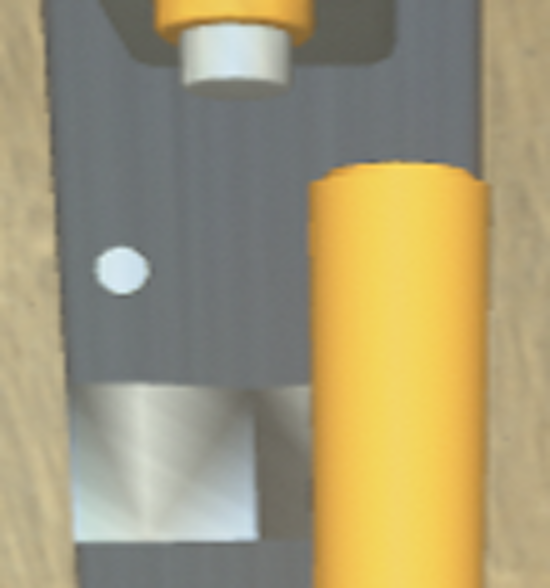

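Run:
```python
from h import *
np.set_printoptions(precision=4,suppress=True)
c=load('w11'); im=c['img'].astype(int)
g=onplane(c,[[285.6,91.4],[286.6,128.8]],.0515); print('groove',g,np.linalg.norm(g[0]-g[1]))
st=onplane(c,[[282.2,19.3]],.066); st2=onplane(c,[[282.2,23]],.054);print('stop',st,st2)
# left plate edge: bench(yellowish, sat) -> plate (grey): use r-b
d=im[...,0]-im[...,2]
E=[]
for v in list(range(30,88,4))+list(range(135,278,4)):
    row=d[v,225:285].astype(float); k=np.nonzero(row<18)[0]
    if len(k): E.append((225+k[0]-.5,v))
E=np.array(E); p=onplane(c,E,.014); f=np.polyfit(p[:,1],p[:,0],1); print('edgeL',f,np.degrees(np.arctan(f[0])),np.std(p[:,0]-np.polyval(f,p[:,1])),len(E)); 
E=[]
for v in list(range(0,80,4)):
    row=d[v,315:350].astype(float); k=np.nonzero(row>22)[0]
    print(v,row[:24:3]) if v%16==0 else None
th=np.arctan(f[0]); ey=np.array([np.sin(th),np.cos(th)]); ex=np.array([np.cos(th),-np.sin(th)])
print('ey',ey)
for n,q in (('g',g.mean(0)),('stop',st[0]),('e',p.mean(0)),('topA',[.464,-.191]),('topB',[.4306,-.3565])): print(n,np.array(q[:2])@ex,np.array(q[:2])@ey)
# bar direction/end
hsv=cv2.cvtColor(c['img'],cv2.COLOR_RGB2HSV)
m=(hsv[...,0]>14)&(hsv[...,0]<26)&(hsv[...,1]>140)&(hsv[...,2]>140)
L=[]
for v in range(50,280,6):
    u=np.nonzero(m[v,290:345])[0]+290
    if len(u)>10: L.append((u.mean(),v,len(u)))
L=np.array(L); b=onplane(c,L[:,:2],.149); fb=np.polyfit(b[:,1],b[:,0],1); print('bar',fb,np.degrees(np.arctan(fb[0])),L[::8])
v,u=np.nonzero(m[30:60,300:330]); print('end v',v.min()+30, onplane(c,[[314.5,v.min()+30+.0],[314.5,v.min()+33]],.152))
s=bot.read_state(); print(rot(s['ee_rot'])@[0,1,0])
```

```text
groove [[ 0.4296 -0.3712  0.0515]
 [ 0.4337 -0.3508  0.0515]] 0.02085061349020426
stop [[ 0.4226 -0.4046  0.066 ]] [[ 0.4233 -0.4057  0.054 ]]
edgeL [0.2012 0.5327] 11.376766099578465 0.00021042853837356624 51
0 [-9. -8. -9. -8. -8. 10. 54. 50.]
16 [ -9. -10. -10.  -9.  -8.  11.  49.  53.]
32 [-6. -5. -6. -7. -6. 13. 50. 47.]
48 [144. 150. 156. 160. 155. 136.  55.  46.]
64 [143. 153. 158. 161. 155. 136.  50.  51.]
ey [0.1973 0.9804]
g 0.494384178095624 -0.2687884768109919
stop 0.4941042978805491 -0.3132800256420768
e 0.5221913172383417 -0.2328247759240724
topA 0.4925596028986807 -0.09571853317040495
topB 0.4924623708870877 -0.26455514219207393
bar [0.2099 0.4906] 11.856103696254 [[314.5  50.   36. ]
 [314.5  98.   34. ]
 [314.  146.   33. ]
 [314.5 194.   32. ]
 [314.  242.   31. ]]
end v 39 [[ 0.4115 -0.3763  0.152 ]
 [ 0.4117 -0.3755  0.152 ]]
[-0.2065 -0.9784 -0.0001]
```

```bash
python3 -c "
from h import *
plan([.4438,-.2999,.131],-191.38,1)
"
```

```text
total rotvec tool deg [-0.54 -0.    0.01] shift tool mm [  0.1  21.7 -15.8]
[[0.0001, 0.0217, -0.0158], [-0.54, -0.0, 0.01]]
```

{"method": "apply_moves", "body": {
  "rows": [
    [[0,0.006,-0.005],[-0.5,0,0],0],
    [[0,0.01,-0.007],[0,0,0],0],
    [[0.005,0.006,-0.004],[0,0,0],0],
    [[0.015,0,0],[0,0,0],0],
    [[0.02,0,0],[0,0,0],0],
    [[0.015,0,0],[0,0,0],0],
    [[0.005,0,0],[0,0,0],0],
    [[0,0,0],[0,0,0],0]
  ]
}}

```text
time_s: 13.03
eef_pos: [0.443, -0.3009, 0.0694]
ee_rot: [-0.063, 1.568, 2.878]
force: [-0.0, 0.2, -1.2]
grip_width: 0.117
```

```bash
python3 -c "
from h import *
c=snap('wrist','w12');
s=bot.read_state();print(s['eef_pos'],s['force'],s['grip_width'],s['time_s'])
plan([.4438,-.2999,.0495],-191.38,1)
P=cloud(c)
for v in range(20,300,30):print(v,P[v,314])
cv2.imwrite('pics/z12.png',cv2.resize(c['img'][0:200,225:405,::-1],None,fx=4,fy=3,interpolation=cv2.INTER_CUBIC))
"
```

```text
[ 0.44381671 -0.30113154  0.07054621] [ 0.13558936  0.79538448 -2.49372272] 0.12189306578827223 13.0833
total rotvec tool deg [-0.09  0.08 -0.01] shift tool mm [21.  -1.2  0.2]
[[0.021, -0.0012, 0.0002], [-0.09, 0.08, -0.01]]
20 [ 0.42086795 -0.41209184  0.06821304]
50 [ 0.42377126 -0.39806804  0.09373817]
80 [ 0.42553507 -0.38934522  0.09423128]
110 [ 0.42733779 -0.38039892  0.09243632]
140 [ 0.42924493 -0.37098683  0.09440678]
170 [ 0.43123235 -0.36114078  0.09367223]
200 [ 0.43331243 -0.35084258  0.0934116 ]
230 [ 0.43547364 -0.34014844  0.0935588 ]
260 [ 0.43783012 -0.32846866  0.09228591]
290 [ 0.44012971 -0.3171032   0.09343453]
```

View pics/z12.png

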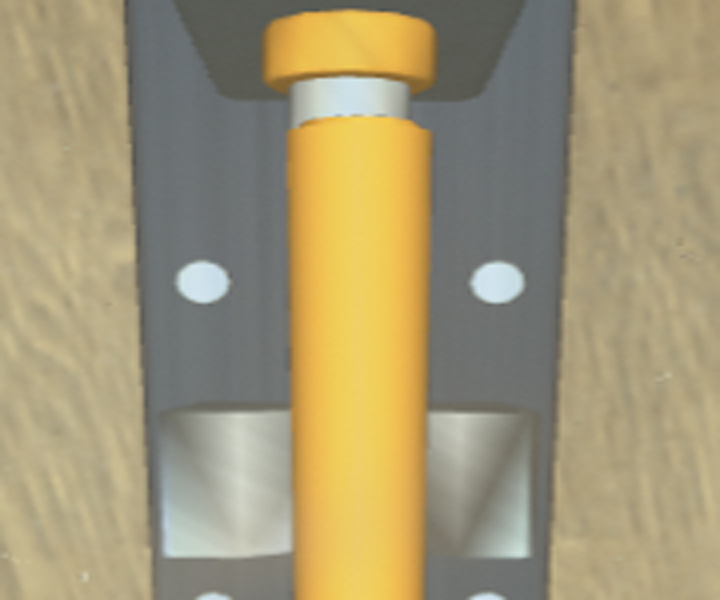

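The bar is centred over the groove. Its end is at about (314,39), just short of the stop. I back off 3 mm and lower.

{"method": "apply_moves", "body": {
  "rows": [
    [[0,-0.003,0],[0,0,0],0],
    [[0.008,0,0],[0,0,0],0],
    [[0.008,0,0],[0,0,0],0],
    [[0.005,0,0],[0,0,0],0],
    [[0.001,0,0],[0,0,0],0],
    [[0,0,0],[0,0,0],0],
    [[0,0,0],[0,0,0],0]
  ]
}}

```text
time_s: 13.67
eef_pos: [0.4445, -0.2978, 0.049]
ee_rot: [0.473, 1.571, -2.869]
force: [0.2, -0.4, -2.1]
grip_width: 0.12
```

```bash
python3 -c "
from h import *
c=snap('wrist','w13');
s=bot.read_state();print(s['eef_pos'],s['force'],s['torque'],s['grip_width'],s['time_s'])
plan([.4438,-.2999,.0415],-191.38,1)
cv2.imwrite('pics/z13.png',cv2.resize(c['img'][0:200,225:405,::-1],None,fx=4,fy=3,interpolation=cv2.INTER_CUBIC))
c=snap('scene','s13')
cv2.imwrite('pics/z13s.png',cv2.resize(c['img'][240:390,290:450,::-1],None,fx=4,fy=4,interpolation=cv2.INTER_CUBIC))
"
```

```text
[ 0.44461272 -0.2978633   0.04921685] [-0.26831815 -0.64307406 -2.86479034] [ 0.00837508 -0.01511684 -0.02611548] 0.11994042241225879 13.7167
total rotvec tool deg [-0.08 -0.01 -0.01] shift tool mm [7.7 2.2 0.4]
[[0.0077, 0.0022, 0.0004], [-0.08, -0.01, -0.01]]
```

View pics/z13.png

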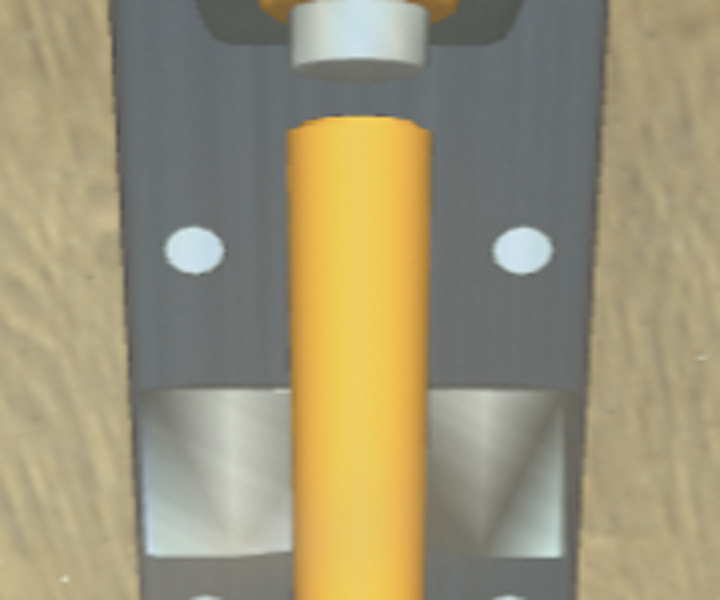

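View pics/z13s.png

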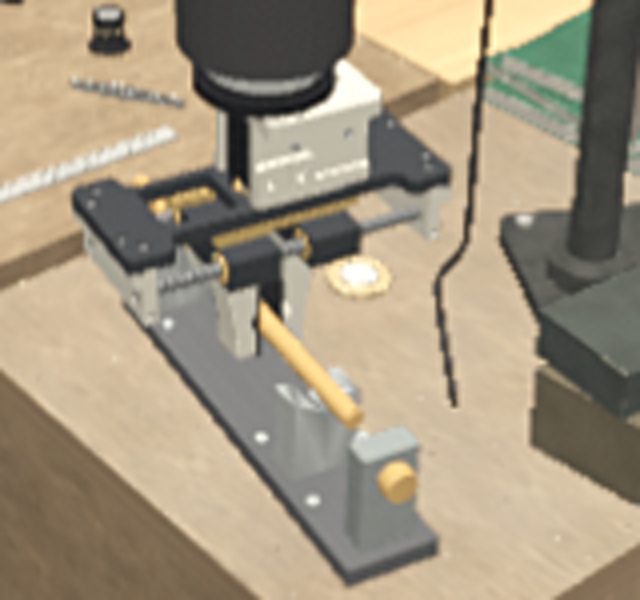

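{"method": "apply_moves", "body": {
  "rows": [
    [[0.003,0,0],[0,0,0],0],
    [[0.002,0,0],[0,0,0],0],
    [[0.001,0,0],[0,0,0],0],
    [[0,0,0],[0,0,0],0],
    [[0,0,0],[0,0,0],0]
  ],
  "squeeze": 30
}}

```text
time_s: 14.18
eef_pos: [0.4445, -0.2978, 0.043]
ee_rot: [0.438, 1.571, -2.903]
force: [-0.1, -0.2, -1.8]
grip_width: 0.124
```

```bash
python3 -c "
from h import *
c=snap('wrist','w14');
s=bot.read_state();print(s['eef_pos'],s['force'],s['torque'],s['grip_width'],s['time_s'])
P=cloud(c); print([np.median(P[v-3:v+4,312:318,2]).round(4) for v in range(50,290,30)])
"
```

```text
[ 0.44446274 -0.29780717  0.04306628] [-0.6491277   0.74418259 -2.34581847] [ 0.04821074 -0.10989957 -0.02037204] 0.1256053600590342 14.2333
[np.float64(0.0672), np.float64(0.0672), np.float64(0.0667), np.float64(0.0672), np.float64(0.0671), np.float64(0.0669), np.float64(0.0668), np.float64(0.0668)]
```

{"method": "apply_moves", "body": {
  "rows": [
    [[0.001,0,0],[0,0,0],0],
    [[0,0,0],[0,0,0],0],
    [[0,0,0],[0,0,0],0]
  ]
}}

```text
time_s: 14.48
eef_pos: [0.4446, -0.2978, 0.0421]
ee_rot: [2.966, 1.57, -0.376]
force: [0.1, -0.4, -1.4]
grip_width: 0.12
```

```bash
python3 -c "
from h import *
s=bot.read_state();print(s['eef_pos'],s['force'],s['torque'])"
```

```text
[ 0.44461335 -0.29781728  0.04214055] [ 0.07640107 -0.40610173 -1.43608417] [-0.02804583 -0.18616524 -0.04159707]
```

{"method": "apply_moves", "body": {
  "rows": [
    [[0.0005,0,0],[0,0,0],0],
    [[0,0,0],[0,0,0],0],
    [[0,0,0],[0,0,0],0]
  ]
}}

```text
time_s: 14.73
eef_pos: [0.4447, -0.2979, 0.0419]
ee_rot: [2.912, 1.57, -0.429]
force: [-0.6, 0.7, 4.3]
grip_width: 0.125
```

```bash
python3 -c "
from h import *
s=bot.read_state();print(s['eef_pos'],s['force'],s['torque'])"
```

```text
[ 0.44471849 -0.29787527  0.04193292] [-0.61758628  0.69758964  4.28498574] [ 0.34578083  0.02756018 -0.00612854]
```

Force went from -1.4 to +4.3 N, so the bar is seated. I lighten the grip and slide it towards the stop.

{"method": "apply_moves", "body": {
  "rows": [
    [[0,0.001,0],[0,0,0],0],
    [[0,0.0015,0],[0,0,0],0],
    [[0,0.0015,0],[0,0,0],0],
    [[0,0.001,0],[0,0,0],0],
    [[0,0,0],[0,0,0],0]
  ],
  "squeeze": 12
}}

```text
time_s: 15.15
eef_pos: [0.4438, -0.3024, 0.0419]
ee_rot: [-2.532, 1.57, 0.409]
force: [0.1, 4.2, 4.6]
grip_width: 0.128
```

```bash
python3 -c "
from h import *
s=bot.read_state();print(s['eef_pos'],s['force'],s['torque'])
c=snap('wrist','w15')
cv2.imwrite('pics/z15.png',cv2.resize(c['img'][0:100,260:370,::-1],None,fx=6,fy=6,interpolation=cv2.INTER_CUBIC))"
```

```text
[ 0.44382162 -0.30238077  0.04188981] [0.12816906 4.22727176 4.63138819] [ 1.86902153 -0.1608835   0.0318765 ]
```

View pics/z15.png

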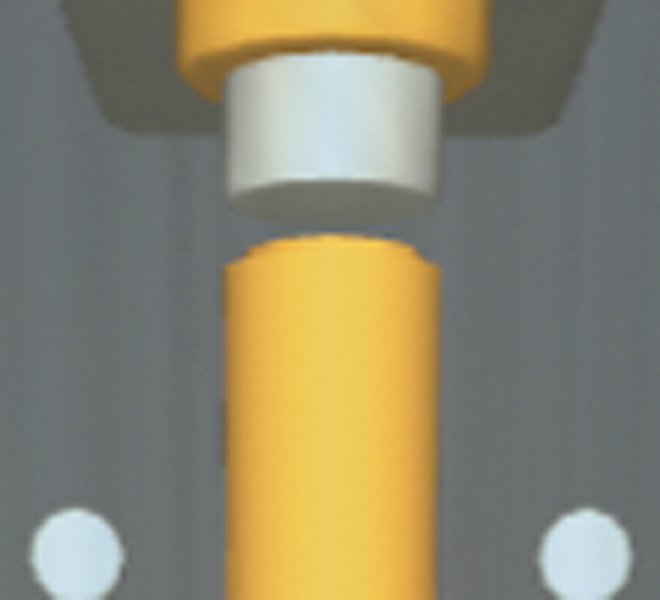

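```bash
python3 -c "
from h import *
c=load('w15'); p=onplane(c,[[315.2,30.8],[315.2,39.5]],.066); print(p,np.linalg.norm(p[0]-p[1]))"
```

```text
[[ 0.42305288 -0.40487148  0.066     ]
 [ 0.42353941 -0.40244596  0.066     ]] 0.0024738383843252794
```

{"method": "apply_moves", "body": {
  "rows": [
    [[0,0.001,0],[0,0,0],0],
    [[0,0.001,0],[0,0,0],0],
    [[0,0,0],[0,0,0],0]
  ]
}}

```text
time_s: 15.45
eef_pos: [0.4434, -0.3043, 0.0419]
ee_rot: [-2.478, 1.57, 0.463]
force: [0.4, 4.9, 4.9]
grip_width: 0.133
```

```bash
python3 -c "
from h import *
s=bot.read_state();print(s['eef_pos'],s['force'],s['torque'])
c=snap('wrist','w16')
cv2.imwrite('pics/z16.png',cv2.resize(c['img'][0:100,260:370,::-1],None,fx=6,fy=6,interpolation=cv2.INTER_CUBIC))"
```

```text
[ 0.44343808 -0.3042945   0.04187405] [0.35053256 4.94982576 4.91493398] [ 2.04631861 -0.18318883 -0.00671049]
```

View pics/z16.png

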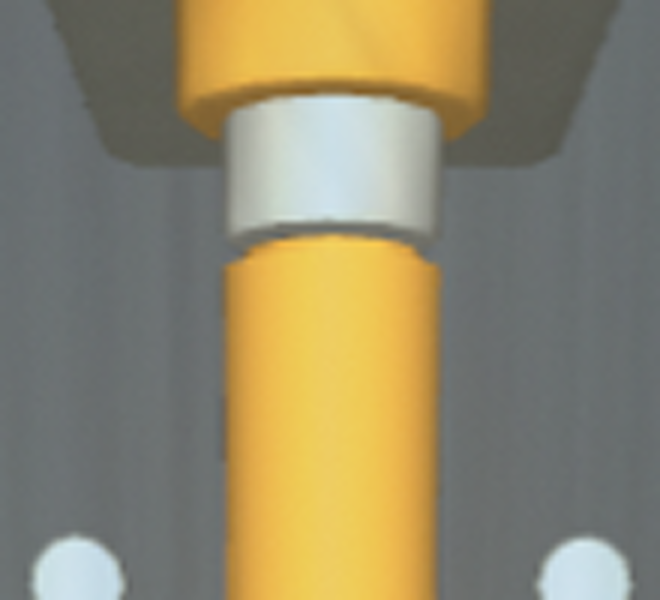

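{"method": "apply_moves", "body": {
  "rows": [
    [[0,0.0005,0],[0,0,0],0],
    [[0,0.0005,0],[0,0,0],0],
    [[0,0.0,0],[0,0,0],0]
  ]
}}

```text
time_s: 15.75
eef_pos: [0.4434, -0.3047, 0.0419]
ee_rot: [-2.137, 1.569, 0.805]
force: [0.8, 10.4, 6.6]
grip_width: 0.129
```

{"method": "apply_moves", "body": {
  "rows": [
    [[0,0.0005,0],[0,0,0],0],
    [[0,0,0],[0,0,0],0]
  ]
}}

```text
time_s: 15.92
eef_pos: [0.4433, -0.3047, 0.0419]
ee_rot: [-2.02, 1.569, 0.921]
force: [1.5, 12.7, 7.3]
grip_width: 0.129
```

```bash
python3 -c "
from h import *
s=bot.read_state();print(s['eef_pos'],s['force'],s['torque'])
c=snap('wrist','w17')
cv2.imwrite('pics/z17.png',cv2.resize(c['img'][0:100,260:370,::-1],None,fx=6,fy=6,interpolation=cv2.INTER_CUBIC))"
```

```text
[ 0.44334751 -0.3047396   0.04186563] [ 1.51204023 12.70721161  7.34079182] [ 4.68988376 -0.51690313 -0.01768966]
```

View pics/z17.png

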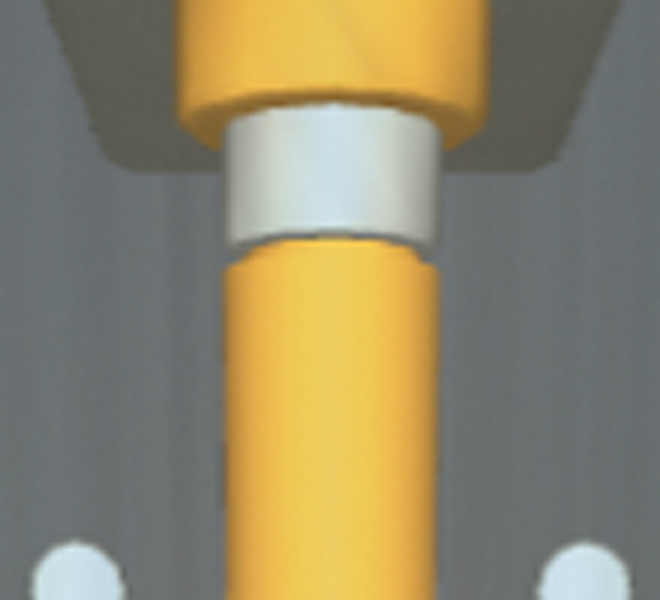

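Force along the bar rose from 5 to 12.7 N and the measured position stopped advancing, so the end is on the stop. I release gently.

{"method": "apply_moves", "body": {
  "rows": [
    [[0,0,0],[0,0,0],0],
    [[0,0,0],[0,0,0],0],
    [[0,0,0],[0,0,0],0.2],
    [[0,0,0],[0,0,0],0.35],
    [[0,0,0],[0,0,0],0.45],
    [[0,0,0],[0,0,0],0.45],
    [[0,0,0],[0,0,0],0.45]
  ],
  "squeeze": 4
}}

```text
time_s: 16.55
eef_pos: [0.4426, -0.3062, 0.0415]
ee_rot: [0.189, 1.571, 3.13]
force: [-0.7, -1.0, -0.5]
grip_width: 0.419
```

```bash
python3 -c "
from h import *
s=bot.read_state();print(s['eef_pos'],s['force'],s['torque'],s['grip_width'])
c=snap('wrist','w18')
P=cloud(c); print([np.median(P[v-3:v+4,312:318,2]).round(4) for v in range(50,290,30)])
cv2.imwrite('pics/z18.png',cv2.resize(c['img'][0:100,260:370,::-1],None,fx=6,fy=6,interpolation=cv2.INTER_CUBIC))"
```

```text
[ 0.44260253 -0.30624536  0.04147265] [-0.73534874 -1.04082839 -0.46490942] [ 0.08919266 -0.08087142 -0.02088983] 0.4194932068452703
[np.float64(0.0655), np.float64(0.0655), np.float64(0.0655), np.float64(0.0655), np.float64(0.0655), np.float64(0.0654), np.float64(0.0656), np.float64(0.0654)]
```

View pics/z18.png

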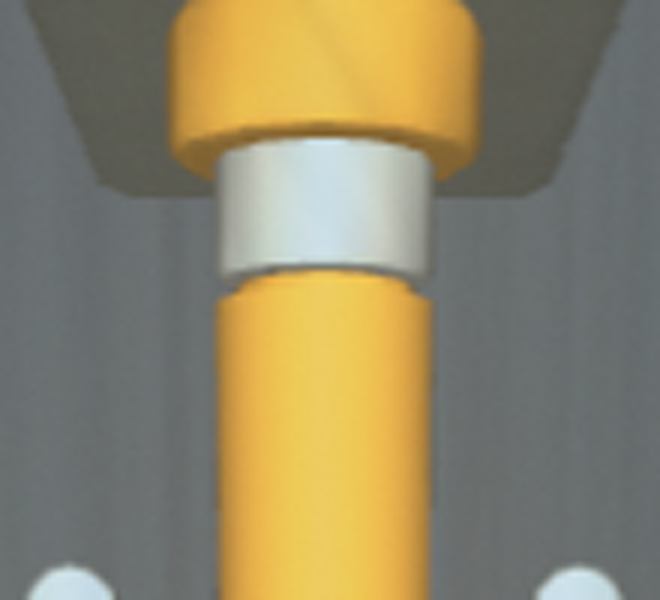

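View pics/w18.png

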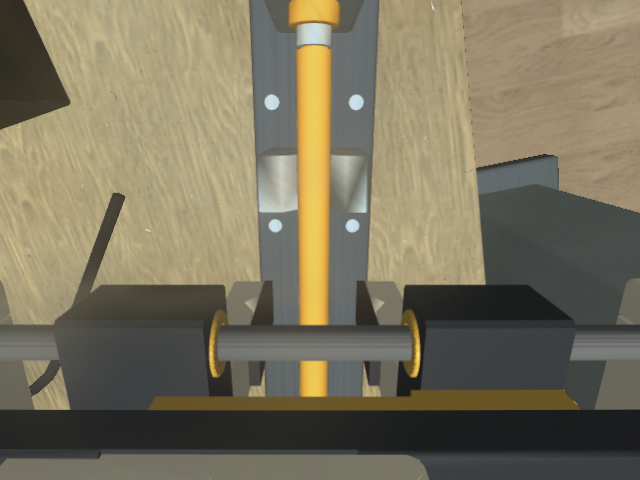

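The bar is free, level (top at 65.5 mm) and still against the stop at (313,46). I retract straight up.

{"method": "apply_moves", "body": {
  "rows": [
    [[-0.005,0,0],[0,0,0],0.45],
    [[-0.015,0,0],[0,0,0],0.45],
    [[-0.025,0,0],[0,0,0],0.45],
    [[-0.03,0,0],[0,0,0],0.45],
    [[-0.03,0,0],[0,0,0],0.45],
    [[-0.025,0,0],[0,0,0],0.45],
    [[-0.015,0,0],[0,0,0],0.45],
    [[0,0,0],[0,0,0],0.45]
  ]
}}

```text
time_s: 17.27
eef_pos: [0.4446, -0.307, 0.191]
ee_rot: [2.944, 1.564, -0.397]
force: [0.3, -0.4, 0.6]
grip_width: 0.448
```

{"method": "apply_moves", "body": {
  "rows": [
    [[0,-0.02,0],[0,0,0],0.45],
    [[0,-0.03,0],[0,0,0],0.45],
    [[0,-0.03,0],[0,0,0],0.45],
    [[0,-0.02,0],[0,0,0],0.45],
    [[0,0,0],[0,0,0],0.45],
    [[0,0,0],[0,0,0],0.45],
    [[0,0,0],[0,0,0],0.45]
  ]
}}

```text
time_s: 17.85
eef_pos: [0.4624, -0.2082, 0.1864]
ee_rot: [0.228, 1.57, -3.114]
force: [-0.1, -0.6, -0.4]
grip_width: 0.451
```

```bash
python3 -c "
from h import *
s=bot.read_state();print(s['eef_pos'],s['force'],s['joint_vel'],s['time_s'])
c=snap('wrist','w19')
c=snap('scene','s19')
cv2.imwrite('pics/z19.png',cv2.resize(c['img'][270:390,290:450,::-1],None,fx=5,fy=5,interpolation=cv2.INTER_CUBIC))
c=snap('top','t19')
"
```

```text
[ 0.46243329 -0.20818151  0.18640381] [-0.07298304 -0.5709339  -0.38103835] [-0.01753684  0.00538842  0.00291111  0.00193117 -0.00095529 -0.00216913] 17.85
```

View pics/w19.png

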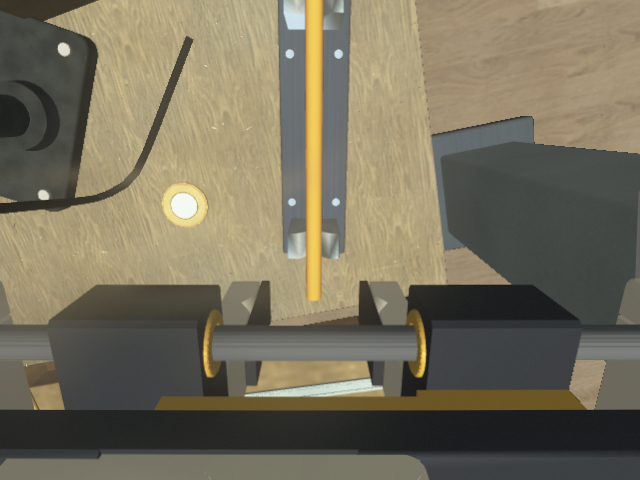

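View pics/z19.png

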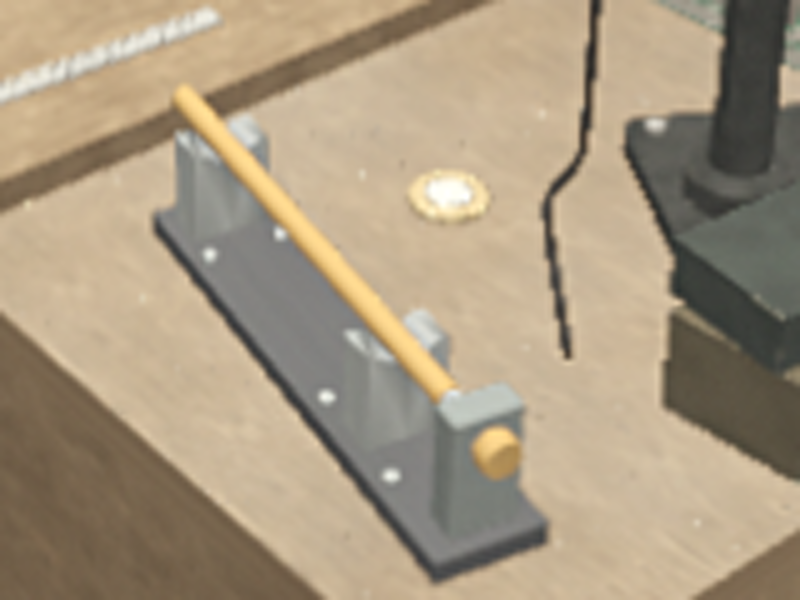

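View pics/t19.png

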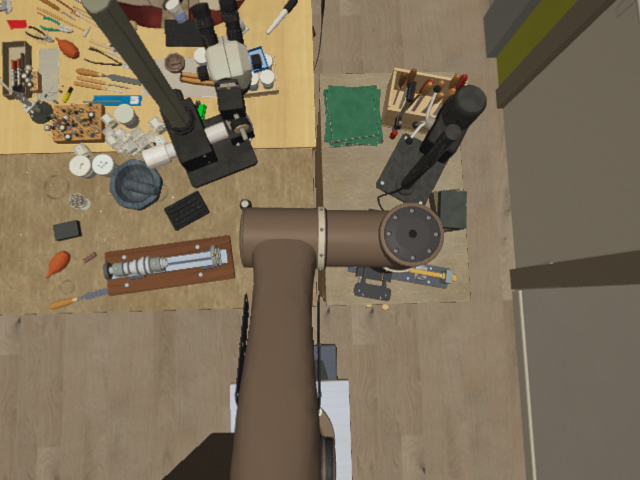

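{"method": "apply_moves", "body": {
  "rows": [
    [[0,0.02,0],[0,0,0],0.45],
    [[0,0.03,0],[0,0,0],0.45],
    [[0,0.03,0],[0,0,0],0.45],
    [[0,0.03,0],[0,0,0],0.45],
    [[0,0.02,0],[0,0,0],0.45],
    [[0,0,0],[0,0,0],0.45],
    [[0,0,0],[0,0,0],0.45]
  ]
}}

```text
time_s: 18.58
eef_pos: [0.4358, -0.337, 0.186]
ee_rot: [-0.14, 1.57, 2.797]
force: [-0.1, 1.0, -0.6]
grip_width: 0.449
```

```bash
python3 -c "
from h import *
c=snap('wrist','w20')
cv2.imwrite('pics/z20.png',cv2.resize(c['img'][60:200,260:370,::-1],None,fx=5,fy=4,interpolation=cv2.INTER_CUBIC))
s=bot.read_state();print(s['eef_pos'],s['force'],s['joint_vel'].round(3),s['time_s'])
"
```

```text
[ 0.43614239 -0.33616918  0.18612567] [0.10118548 0.21219526 0.60090025] [ 0.028 -0.012 -0.005 -0.002 -0.001 -0.002] 18.6333
```

View pics/z20.png

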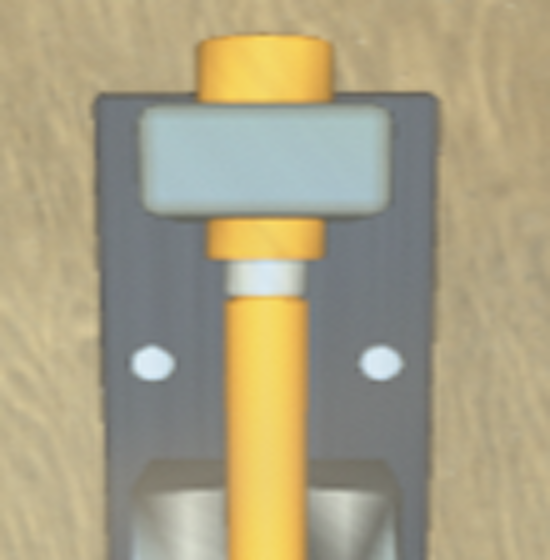

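The close view shows the bar's end flush on the stop, about (314,134) in the full picture. I'm handing the job in.

```bash
python3 -c "
from h import *
print(bot.job_done())"
```

```text
the job is handed in; nothing more can be done
None
```

The bar is out of the lathe and lies in both V-blocks with its end against the round stop. I handed the job in at about 18.6 s; it reports no verdict.

- **Unloading:** I drew the bar out in three pulls. Two were between spindle and steady (86 mm, then 26 mm, leaving about 11 mm in the spindle). The third, about 167 mm, was with a grip in front of the ring, until the bar was clear of it. It stayed level to about 1.5° by the depth readings.
- **Placing:** I carried it to the rest, lowered it until the V-blocks took the load (vertical force went from -1.4 to +4.3 N), and slid it to the stop. There the force along the bar rose from about 5 to 12.7 N. Then I let go and lifted clear.

**Last checks:**
- The top of the bar reads 65.5 mm along the length seen, against 66 mm expected.
- The last close view shows its end flush on the stop with no gap.
- The gripper is open about 100 mm above the bar and reads only sensor noise.
- The dial is in place in the last views. The caliper, loupe and tweezers were never touched, but the arm hides some of them in the last top view, so I did not re-measure them.

**Disagreements:** The two cameras differed by 5 to 6 mm on where the spindle mouth is. I used the wrist camera, because it also fitted the ring's position. On the carry to the rest I overshot sideways by 13 mm, and corrected that before lowering.

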